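# Unlock the stud press, set the studs of a batch of key fobs, tray them

### The job

Take the key off its hook, push it fully into the lock of the stud press and turn it clockwise until it is fully open, and leave it in the lock. Then slide the carrier by its knob so that each fob's brass stud comes exactly under the punch in turn, and pull the lever down fully to drive that stud home, just below the face of the wood; drive studs only with the press. Finally lay all the fobs side by side in the tray, flat on its floor with the studs up, without knocking the painted rooster about.

Things in the scene. Friction and masses are not known exactly. Their poses are not given: they have to be found in the camera images.
- press: Grey stud-setting press, fixed: bed 193 x 349 x 16 mm, column 92-132 mm behind the punch, 46 mm wide head from the column to 25 mm in front of the punch, underside at 116, top at 166 mm. Origin on the table under the punch; x points from punch to column, y left towards the lever. The wooden carrier slides on the bed; the fobs lie on its top face, 50 mm above the table
- punch_tip (a point): Centre of the lower end of the punch, a steel rod of 10 mm diameter, fixed in x and y; at rest 82 mm above the table. The lever drives it straight down by up to 23 mm; a spring brings punch and lever back up
- lever_grip (a point): Centre of the lever's grip, a dark wooden bar 75 mm long, 22 mm thick, along press x, left (+y) of the head: at rest 99 mm left of and 12 mm behind the punch, 189 mm above the table. Push it down: it swings about a line along press x, 141 mm above the press's origin, at 110 mm radius, to a stop 0.78 rad (84 mm) lower. 3 to 5 N bare, about 12 N while a stud goes in; the punch goes 29.3 mm per rad
- carrier_grip (a point): Middle of the carrier's upright knob, dark wood, 28 mm diameter from 84 to 102 mm above the table (this point: 93), top 108, 112 mm in front (-x) of the carrier's middle. Pinch it from above to slide the carrier: from its loading stop, where it starts (middle 130 mm right of the punch), 195 mm left (press +y) and 35 mm either way along press x. It never turns; 2 N friction holds it where left
- lock_slot (a point): Centre of the top of the brass lock barrel: 34 mm across, 54 mm above the table, in a grey case 43 x 64 mm, 50 mm high, 240 mm right of and 117 mm behind the punch. The keyhole is a slot 18 x 7 mm, 34 mm deep, with a 1.5 mm chamfer; its long side lies along this point's x axis, which turns with the barrel
- lock (a joint): Lock barrel, rad: 0 shut, 1.3 fully open; opens clockwise seen from above, about 0.05 N m. Shut, a hidden bolt holds the carrier at its loading stop (1 mm play); the bolt is clear from about 0.9
- key_stand: Key stand, fixed: round foot of 90 mm diameter, post 16 mm thick, 165 mm high. A steel hook of 7 mm wire leaves the post at 150 mm height along the stand's -x axis, is level for 60 mm, then rises 12 mm over the last 18 mm. Origin under the foot's centre
- key: Key hanging upright on the hook. Origin at the middle of the blade's end, z up. Blade 16 (y) x 5 (x) mm, z 0-28, narrower in the last 5; collar 22 mm diameter, z 28-32, stops on the barrel; wooden handle 30 (y) x 10 (x), z 50-96, its window 14 wide, z 62-86, holds the hook along key x. Raise it 16 mm (12 to 19) and draw it along the hook off the tip. Fits the keyhole either way round
- tray: Shallow wooden tray, 85 x 190 x 21 mm, loose on the table; inside 76 (x) x 180 (y) mm, floor 5 mm above the table. Origin at the middle of its underside, y along its length
- rooster: Small painted rooster, 40 x 85 x 120 mm, a bystander; origin under its middle
- fob_0: Light wooden key fob, 66 (x) x 32 (y) x 14 (z) mm, in one of the carrier's four nests (2 by 2, 76 mm apart along press y, 64 along press x; fob x along press y). Stops 6 mm high with 1 mm play hold its ends and the ends of its long sides; the middle 40 mm of each long side is free. Eyelet at its -x end, brass stud on top. Origin at the middle of its underside. May be absent
- fob_1: Light wooden key fob, 66 (x) x 32 (y) x 14 (z) mm, in one of the carrier's four nests (2 by 2, 76 mm apart along press y, 64 along press x; fob x along press y). Stops 6 mm high with 1 mm play hold its ends and the ends of its long sides; the middle 40 mm of each long side is free. Eyelet at its -x end, brass stud on top. Origin at the middle of its underside. May be absent
- fob_2: Light wooden key fob, 66 (x) x 32 (y) x 14 (z) mm, in one of the carrier's four nests (2 by 2, 76 mm apart along press y, 64 along press x; fob x along press y). Stops 6 mm high with 1 mm play hold its ends and the ends of its long sides; the middle 40 mm of each long side is free. Eyelet at its -x end, brass stud on top. Origin at the middle of its underside. May be absent
- fob_3: Light wooden key fob, 66 (x) x 32 (y) x 14 (z) mm, in one of the carrier's four nests (2 by 2, 76 mm apart along press y, 64 along press x; fob x along press y). Stops 6 mm high with 1 mm play hold its ends and the ends of its long sides; the middle 40 mm of each long side is free. Eyelet at its -x end, brass stud on top. Origin at the middle of its underside. May be absent
- stud_top_0 (a point): Centre of the top of fob_0's stud: brass head 14 mm in diameter over a counterbore 16 mm square; at first 5 mm above the fob's face. The punch must be within about 2.5 mm of its centre to enter the counterbore and drive the stud home. Each fob has its stud at another place along its length
- stud_0 (a joint): How far the stud of fob_0 is driven in, m: 0 as delivered, 0.005 flush with the face, 0.007 fully home (2 mm below the face); it stays where it is driven (about 18 N)
- stud_top_1 (a point): Centre of the top of fob_1's stud: brass head 14 mm in diameter over a counterbore 16 mm square; at first 5 mm above the fob's face. The punch must be within about 2.5 mm of its centre to enter the counterbore and drive the stud home. Each fob has its stud at another place along its length
- stud_1 (a joint): How far the stud of fob_1 is driven in, m: 0 as delivered, 0.005 flush with the face, 0.007 fully home (2 mm below the face); it stays where it is driven (about 18 N)
- stud_top_2 (a point): Centre of the top of fob_2's stud: brass head 14 mm in diameter over a counterbore 16 mm square; at first 5 mm above the fob's face. The punch must be within about 2.5 mm of its centre to enter the counterbore and drive the stud home. Each fob has its stud at another place along its length
- stud_2 (a joint): How far the stud of fob_2 is driven in, m: 0 as delivered, 0.005 flush with the face, 0.007 fully home (2 mm below the face); it stays where it is driven (about 18 N)
- stud_top_3 (a point): Centre of the top of fob_3's stud: brass head 14 mm in diameter over a counterbore 16 mm square; at first 5 mm above the fob's face. The punch must be within about 2.5 mm of its centre to enter the counterbore and drive the stud home. Each fob has its stud at another place along its length
- stud_3 (a joint): How far the stud of fob_3 is driven in, m: 0 as delivered, 0.005 flush with the face, 0.007 fully home (2 mm below the face); it stays where it is driven (about 18 N)

How it is judged (in metres and radians):
On the way, in this order (a step that is already met when the one before it is completed fails the run):
1. the key is fully in the lock and has turned it open (value of joint lock above 1 rad and z of key in the frame of lock_slot below -0.024 m and horizontal distance between key and lock_slot below 0.005 m), for 0.2 s.
2. every stud is driven home (value of joint each of stud_0, stud_1, stud_2, stud_3 above 0.006 m), for 0.2 s.
At the end, for the whole second after the job is handed in: Every fob present has its stud driven in at least 6 mm (1 mm below the wood) and lies at rest inside the tray, flat on its floor (within 5 mm of it, tilted less than 0.15 rad), stud up; the key is still in the lock, at least 24 of its 28 mm deep, and the lock stands open (more than 1.0 rad) (all of step 1 and all of step 2 and x of fob_0 in the frame of tray between -0.03 and 0.03 m and y of fob_0 in the frame of tray between -0.08 and 0.08 m and z of each of fob_0, fob_1, fob_2, fob_3 in the frame of tray below 0.01 m and angle between each of fob_0, fob_1, fob_2, fob_3's own z axis and vertical below 0.15 rad and linear speed of each of fob_0, fob_1, fob_2, fob_3 below 0.02 m/s and x of fob_1 in the frame of tray between -0.03 and 0.03 m and y of fob_1 in the frame of tray between -0.08 and 0.08 m and x of fob_2 in the frame of tray between -0.03 and 0.03 m and y of fob_2 in the frame of tray between -0.08 and 0.08 m and x of fob_3 in the frame of tray between -0.03 and 0.03 m and y of fob_3 in the frame of tray between -0.08 and 0.08 m); the robot touches nothing.
It fails at once if a stud is driven anywhere but under the punch ((velocity of joint stud_0 above 0.01 m/s and horizontal distance between stud_top_0 and punch_tip above 0.012 m) or (velocity of joint stud_1 above 0.01 m/s and horizontal distance between stud_top_1 and punch_tip above 0.012 m) or (velocity of joint stud_2 above 0.01 m/s and horizontal distance between stud_top_2 and punch_tip above 0.012 m) or (velocity of joint stud_3 above 0.01 m/s and horizontal distance between stud_top_3 and punch_tip above 0.012 m)).
It fails at once if the rooster is knocked about (moved more than 3 cm) (distance of rooster from where it was at the start of the episode above 0.03 m).
Of fob_0, fob_1, fob_2, fob_3 only 2 to 3 are there at a start; the rules pass over those that are not, and their reading is None.
At some moment in a run one of tray may be knocked a few centimetres aside while the robot is not near it.
It also fails if it takes over 210 s, if anything falls off the work surface, if the arm or the gripper's body presses on something with over 40 N, if the wrist force passes 120 N, or if a joint passes its speed limit or range.

### The arm

A 6-joint arm with a two-finger parallel gripper is mounted at the origin on the work surface; the furniture and walls round the work are solid. World frame = base frame: x ahead of the robot, y to its left, z up, the work surface at z = 0. Lengths are in m, angles in degrees, forces in N, time in s.
With the tool pointing down it reaches from about 0.4 to 0.825 m from the base axis. Payload 7 kg.
Tool frame: the origin (TCP) lies midway between the tips of the shut fingers; the grasp point (between the pads) lies r.grip_depth behind it (r.grip_depth is the distance from the TCP to the grasp point, in m); z points along the fingers, y is the line along which they close (so a half turn about z gives the same grasp; the last joint's range is limited). The gripper opens to 88 mm and grips with 3 to 60 N. Pads are 19 mm wide; open, the fingers measure 130 mm over their backs; the gripper's body (78 mm by 193 mm) begins 47 mm behind the grasp point.
Start: joints at [-47.894, 20.546, 0.682, 0, -70.136, -16.507], TCP at [0.292, -0.609, 0.227] pointing down, gripper open.
Joint ranges: [-176.03, 176.03], [-82.01, 121.73], [-58.28, 71.71], [-173.87, 95.51], [-174.79, -0.11], [-173.66, 173.66]. Speed limits (degrees/s): [136.94, 136.94, 172.46, 180, 180, 180].

### API

Orientations are given as [roll, pitch, yaw] about the fixed x, y, z axes, in that order (R = Rz(yaw) Ry(pitch) Rx(roll)).
In Python, from plant import r, status, capture gives the robot as it stands (r), with the cameras as plain functions and the readings (status).
- The arm moves only by the tool drive_effector, called after "Emit:" by a JSON object that holds its "name" and its "arguments". Schema: {"type":"object","properties":{"rows":{"type":"array","items":{"type":"array","prefixItems":[{"type":"array","items":{"type":"number"},"minItems":3,"maxItems":3},{"type":"array","items":{"type":"number"},"minItems":3,"maxItems":3}],"minItems":2,"maxItems":2},"minItems":1,"maxItems":12},"aperture":{"type":"number"},"squeeze":{"type":"number"},"only":{"type":"string"},"quiet":{"type":"boolean"},"lines":{"type":"string"}},"required":["rows"],"additionalProperties":false}. rows is a list of rows, 1 to 12 of them, each written [[dx, dy, dz], [rx, ry, rz]]: dx, dy, dz in parts of the range, where 1.0 means 1 m, then a rotation vector rx, ry, rz in a scale on which 1.0 is 120 degrees; each row is the pose to reach, as a shift and turn from the pose commanded when the call began, along the tool's axes at that moment; what a row does not reach only later rows make up. A row lasts 1/12 s, in which the tool goes at most 0.0417 m and 7.16 degrees, less where a joint would pass 70% of its speed; a pose out of reach is approached as far as the arm can. aperture is the finger opening in m, set as the call begins (left out keeps the last). The fingers move at their own pace and stop on an object; squeeze is the grip in N (left out, the last holds). Time passes only in rows, so rows that do not move let the fingers close. The tool returns the time, the measured TCP pose, the force, the opening and the grip force at its end. only (a regular expression) keeps the lines of the reply that match it, lines (a string "A,B") keeps lines A to B, and quiet returns only ok. A shift or turn number past 1, either way, is cut back to 1. Input that does not fit is refused with a message, and nothing moves.
- status.get_state(): the state, without advancing time (a new reading comes with each control period).
- capture(name): name is "scene" or "top" or "wrist"; returns a dict with "frame" (420x560x3 uint8, red, green, blue), "z_map" (420x560 float32, m along the optical axis (not along the pixel's ray), 0 where there is no reading), "fx", "fy", "cx", "cy" (pixels), "cam_to_world" (4x4, takes a point from camera to world coordinates). Camera axes: x right, y down, z forward; pixel columns grow to the right and rows downward; lengths in m; the calibration is good to about 2 mm. A picture is of the moment at which its call begins.
- r.close_job(): hands the job in; it is judged then, once.
The state is a dict: "time_s": time; "joints": joint angles; "qd": joint speeds; "joint_torque": joint torques, N m; "tcp_pos": TCP position; "eef_rot": TCP orientation; "contact_force": force on the tool from outside, world axes, zero at the start; "moment": the same for the moment, N m; "gripper_width": finger opening in m; "gripper_force": force on a finger pad.
Only numpy, scipy, OpenCV 4.12 (cv2) and the standard library are available. Lean on these libraries where they do the work, as an engineer would, in place of code of your own. Each camera call takes 0.05 s, during which the arm holds its last target. There are 200 camera calls.

## Working session

There is one attempt and no reset: what is moved stays moved. The work goes in short steps, Python scripts to look and compute and a tool call to move; the robot and the scene stay as the last step left them, time stands still between calls to the robot, and variables do not carry over. Pictures are saved under pics/ and viewed, at most 16 in all, crops included, and the job is handed in when it is done.

```bash
ls; mkdir -p pics; cat > h.py <<'E'
from plant import r, status, capture
import numpy as np, cv2
from scipy.spatial.transform import Rotation as R
def cap(n):
    c=capture(n); return c
def cloud(c):
    v,u=np.mgrid[:420,:560]; z=c["z_map"]
    p=np.stack([(u-c["cx"])/c["fx"]*z,(v-c["cy"])/c["fy"]*z,z,np.ones_like(z)],-1)
    w=(p@np.array(c["cam_to_world"]).T)[...,:3]; w[z==0]=np.nan; return w
def ray(c,u,v,h):
    T=np.array(c["cam_to_world"]); d=T[:3,:3]@np.array([(u-c["cx"])/c["fx"],(v-c["cy"])/c["fy"],1]); o=T[:3,3]
    return o+d*(h-o[2])/d[2]
def save(c,n,box=None,s=1):
    f=c["frame"][...,::-1]
    if box: f=f[box[1]:box[3],box[0]:box[2]]
    cv2.imwrite("pics/"+n,cv2.resize(f,None,fx=s,fy=s,interpolation=cv2.INTER_CUBIC))
E
python3 - <<'E'
from h import *
import pickle
print(status.get_state(), r.grip_depth)
for n in("scene","top"):
    c=cap(n); save(c,n+"0.png",s=1.4); pickle.dump(c,open(n+".pkl","wb")); print(n,np.array(c["cam_to_world"]).round(3).tolist(),c["fx"],c["cx"])
E
```

```text
pics
plant.py
{'time_s': 0.0, 'joints': array([-4.78947102e+01,  2.05875233e+01,  6.34323697e-01, -2.14031757e-02,
       -7.01365367e+01, -1.65072474e+01]), 'qd': array([-0.08031323, -0.07552539,  0.004009  ,  0.00614235, -0.04577524,
        0.09492003]), 'joint_torque': array([ 1.41639730e-04, -5.82717025e+01,  2.93066812e+01,  6.99720785e+00,
        7.11371904e-03, -2.50475796e-04]), 'tcp_pos': array([ 0.29140841, -0.60830738,  0.22566699]), 'eef_rot': array([ 1.79908245e+02, -6.20855464e-03, -1.54409241e+02]), 'contact_force': array([-0.48641136,  0.26701708, -0.10715727]), 'moment': array([0.04476468, 0.00788423, 0.00840318]), 'gripper_force': 0.0, 'gripper_width': 0.08765726468338764} 0.0188
scene [[0.677, -0.287, 0.678, -0.591], [-0.736, -0.295, 0.61, -0.993], [0.025, -0.912, -0.41, 0.789], [0.0, 0.0, 0.0, 1.0]] 544.8019215266195 290.21267366237447
top [[0.025, -0.991, 0.134, 0.349], [-1.0, -0.024, 0.009, -0.023], [-0.006, -0.135, -0.991, 1.291], [0.0, 0.0, 0.0, 1.0]] 444.09149906878866 280.65878847369066
```

View pics/scene0.png

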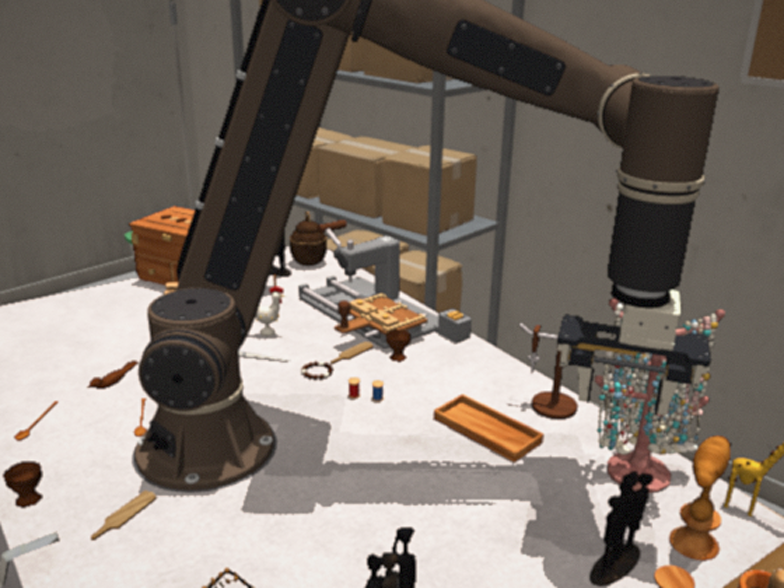

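View pics/top0.png

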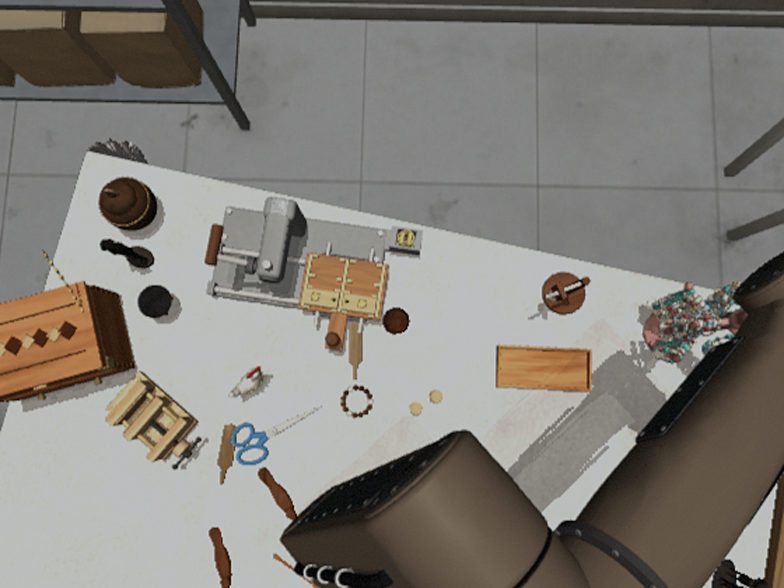

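The scene view shows the press centre-left, the key stand right of it and the tray in front. In the top view (1.4x scaled) the press head is at (275,240), lock (406,238), carrier (345,285) with its knob at (333,340), key stand (566,293), tray (544,368) and rooster (247,380).

```bash
python3 - <<'E'
from h import *
import pickle
t=pickle.load(open("top.pkl","rb")); s=pickle.load(open("scene.pkl","rb"))
a=t["frame"][135:265,140:310,::-1]; b=t["frame"][185:245,370:430,::-1]
a=cv2.resize(a,(680,520),interpolation=cv2.INTER_CUBIC); b=cv2.resize(b,(360,360),interpolation=cv2.INTER_CUBIC)
cv2.imwrite("pics/pressT.png",a)
e=s["frame"][215:305,350:430,::-1]; e=cv2.resize(e,(400,450),interpolation=cv2.INTER_CUBIC)
o=np.zeros((450,760,3),np.uint8); o[:360,:360]=b; o[:,360:]=e; cv2.imwrite("pics/keyTS.png",o)
E
```

```text
(no output)
```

View pics/pressT.png

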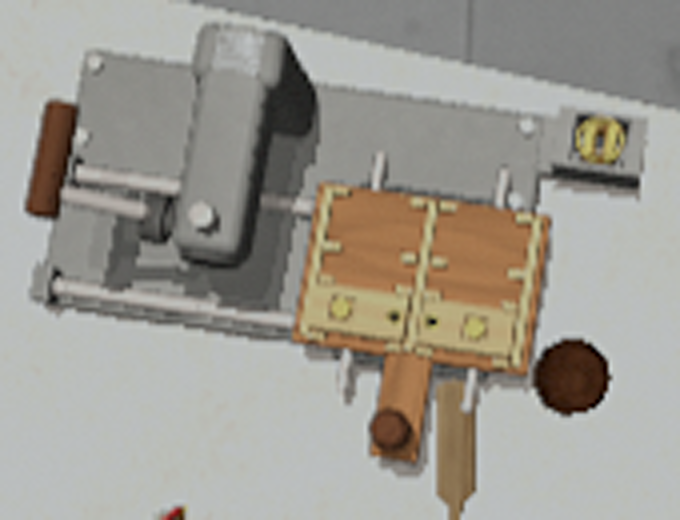

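View pics/keyTS.png

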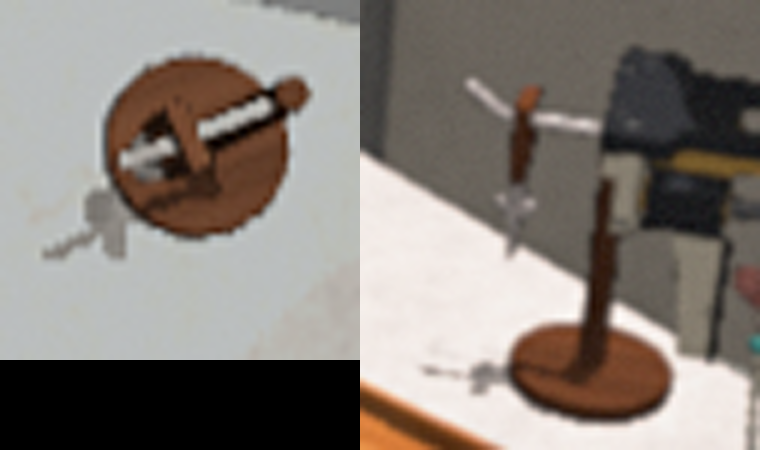

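The press crop shows two fobs in the front row, with studs at about (340,308) and (475,327), the lock at (600,138) with its slot near vertical, the knob at (390,430) and the lever grip at (50,158). The key crop shows the hook running from the post at (293,93) to its tip at (125,160), with the key's handle across it at (185,140).

```bash
python3 - <<'E'
from h import *
import pickle
t=pickle.load(open("top.pkl","rb")); f=t["frame"]; w=cloud(t)
hsv=cv2.cvtColor(f,cv2.COLOR_RGB2HSV)
def box(b): m=np.zeros(f.shape[:2],bool); m[b[1]:b[3],b[0]:b[2]]=1; return m
def rect(m,h,name,k=1):
    n,l,st,ce=cv2.connectedComponentsWithStats(m.astype(np.uint8)); i=1+np.argmax(st[1:,4])
    c=max(cv2.findContours((l==i).astype(np.uint8),0,2)[0],key=cv2.contourArea)
    P=np.array([ray(t,*q,h)[:2] for q in c[:,0]],np.float32)
    # pixels' own centroid & minAreaRect in world mm
    (cx,cy),(a,b),an=cv2.minAreaRect(P*1000); C=ray(t,*ce[i],h)
    print(name,"cen",C.round(4),"rect",round(cx,1),round(cy,1),"size",round(a,1),round(b,1),"ang",round(an,1),"depthz",np.nanmedian(w[...,2][l==i]).round(4)); return (l==i)
Z=np.nan_to_num(w[...,2])
# lock barrel
yel=(hsv[...,0]>18)&(hsv[...,0]<35)&(hsv[...,1]>90)&(hsv[...,2]>110)
rect(box((280,160,300,180))&yel,.054,"barrel")
rect(box((278,155,305,185))&(Z>.044)&(Z<.06),.05,"lockcase")
rect(box((140,150,165,195))&(hsv[...,1]>90)&(Z>.1),.2,"lever")
rect(box((180,130,225,205))&(Z>.15)&(Z<.18),.166,"head")
rect(box((225,230,250,255))&(Z>.095),.108,"knob")
rect(box((205,175,285,235))&(Z>.040)&(Z<.075),.05,"carrier")
rect(box((140,140,290,220))&(Z>.010)&(Z<.024),.016,"bed")
rect(box((350,240,430,285))&(hsv[...,1]>90),.021,"tray")
rect(box((370,185,430,235))&(hsv[...,1]>70)&(Z<.03),.015,"foot")
for nm,b in (("studA",(219,206,231,218)),("studB",(253,211,265,223))):
    pass
# head outline, post, hook, key points
for nm,u,v,h in (("post",418.6,200.4,.165),("hooktip",390.8,211.6,.162),("hookmid",409,204,.15),("kh1",399.5,202.3,.16),("kh2",404.5,213,.16),("studA",140+340/4-.5,135+308/4-.5,.069),("studB",140+475/4-.5,135+327/4-.5,.069),("holeA",140+393/4-.5,135+316/4-.5,.064),("holeB",140+432/4-.5,135+322/4-.5,.064),("cap",140+203/4-.5,135+216/4-.5,.17),("rooster",176,270,.06)):
    print(nm,ray(t,u,v,h).round(4),Z[int(round(v)),int(round(u))].round(4))
print(Z[196:218:2,386:424:3].round(3))
E
```

```text
barrel cen [ 0.6423 -0.0338  0.054 ] rect 641.1 -34.0 size 29.1 31.4 ang 1.3 depthz 0.054
lockcase cen [ 0.6437 -0.0336  0.05  ] rect 643.4 -33.5 size 63.8 44.2 ang 83.0 depthz 0.0514
lever cen [0.5871 0.3107 0.2   ] rect 587.3 310.4 size 19.4 71.1 ang 82.5 depthz 0.1977
head cen [0.6129 0.2098 0.166 ] rect 609.5 211.7 size 61.4 157.8 ang 80.9 depthz 0.1654
knob cen [0.4302 0.103  0.108 ] rect 430.2 103.5 size 24.0 24.2 ang 1.4 depthz 0.1074
carrier cen [0.537  0.0904 0.05  ] rect 527.7 91.4 size 168.0 150.7 ang 83.2 depthz 0.0526
bed cen [0.6437 0.1022 0.016 ] rect 638.7 104.7 size 206.6 86.5 ang 83.3 depthz 0.0164
tray cen [ 0.3866 -0.32    0.021 ] rect 386.8 -320.6 size 190.9 83.5 ang 88.7 depthz 0.0067
foot cen [ 0.5401 -0.365   0.015 ] rect 542.5 -364.3 size 84.0 82.8 ang 89.6 depthz 0.013
post [ 0.543  -0.3656  0.165 ] 0.1674
hooktip [ 0.5127 -0.295   0.162 ] 0.1581
hookmid [ 0.5355 -0.3452  0.15  ] 0.1561
kh1 [ 0.5377 -0.318   0.16  ] 0.166
kh2 [ 0.5102 -0.3305  0.16  ] 0.0139
studA [0.5154 0.1442 0.069 ] 0.0711
studB [0.5043 0.05   0.069 ] 0.0707
holeA [0.5113 0.1077 0.064 ] 
[... 469 characters left out ...]
159
   0.167  0.164 -0.001]
 [ 0.001  0.016  0.015  0.14   0.168  0.167  0.013  0.154  0.149  0.131
   0.14   0.004  0.001]
 [-0.     0.016  0.015  0.132  0.158  0.165  0.153  0.082  0.1    0.015
   0.016  0.003  0.003]
 [ 0.002  0.011  0.098  0.157  0.156  0.165  0.048  0.064  0.014  0.012
   0.011  0.003  0.003]
 [-0.001  0.016  0.163  0.159  0.131  0.167  0.167  0.012  0.017  0.015
   0.014  0.004 -0.001]
 [-0.003  0.012  0.101  0.098  0.135  0.163  0.013  0.012  0.008  0.015
   0.017  0.     0.002]
 [ 0.006  0.016  0.013  0.101  0.129  0.011  0.015  0.014  0.012  0.012
   0.017  0.003 -0.   ]
 [-0.     0.005  0.018  0.008  0.01   0.012  0.008  0.01   0.014  0.011
   0.001  0.002 -0.   ]]
```

```bash
cat >> h.py <<'E'
def go(x,y,z,psi=None,grip=False):
    "print the tool-axis row to bring the TCP (or grasp point) to x,y,z, tool down, yaw psi"
    s=status.get_state(); A=R.from_euler("xyz",s["eef_rot"],degrees=True)
    if psi is None: psi=s["eef_rot"][2]
    T=np.array([x,y,z-(r.grip_depth if grip else 0)])
    d=A.inv().apply(T-s["tcp_pos"]); v=(A.inv()*R.from_euler("xyz",[180,0,psi],degrees=True)).as_rotvec(degrees=True)
    print("row",d.round(4).tolist(),v.round(2).tolist(),"dist",np.linalg.norm(d).round(3))
E
python3 - <<'E'
from h import *
import pickle
t=pickle.load(open("top.pkl","rb")); w=cloud(t); s=pickle.load(open("scene.pkl","rb")); ws=cloud(s)
for n,W in(("t",w),("s",ws)):
    for x0 in (.25,.33,.41,.49,.57):
        row=[]
        for y0 in (-.72,-.64,-.56,-.48,-.40):
            m=(W[...,0]>x0)&(W[...,0]<x0+.08)&(W[...,1]>y0)&(W[...,1]<y0+.08); row.append(round(float(np.nanmax(W[...,2][m])),3) if m.any() else None)
        print(n,x0,row)
go(.35,-.5,.42,-110); go(.524,-.324,.25,-67.2)
E
```

```text
t 0.25 [None, 0.003, 0.011, 0.009, 0.747]
t 0.33 [0.002, 0.008, 0.193, 0.679, 0.726]
t 0.41 [0.008, 0.321, 0.305, 0.671, 0.67]
t 0.49 [0.131, 0.238, 0.233, 0.626, 0.17]
t 0.57 [None, 0.003, 0.008, 0.009, 0.019]
s 0.25 [0.668, 0.669, 0.638, 0.701, 0.739]
s 0.33 [0.393, 0.393, 0.656, 0.701, 0.711]
s 0.41 [0.226, 0.318, 0.653, 0.655, 0.025]
s 0.49 [0.298, 0.303, 0.211, 0.016, 0.167]
s 0.57 [None, -0.001, 0.002, 0.005, 0.016]
row [-0.0996, 0.0727, -0.1942] [0.09, 0.03, -44.41] dist 0.23
row [-0.3326, 0.156, -0.0241] [0.08, 0.06, -87.21] dist 0.368
```

The manual's scale: turns go in shares of 120 degrees. Converting my numbers, -44 degrees / 120 = -0.3667.

Emit:
{"name": "drive_effector", "arguments": {"rows": [[[0,0,-0.1],[0,0,0]],[[0,0,-0.19],[0,0,0]],[[0,0,-0.19],[0,0,0]],[[0,0,-0.19],[0,0,0]],[[0,0,-0.19],[0,0,-0.1667]],[[0,0,-0.19],[0,0,-0.3667]],[[0,0,-0.19],[0,0,-0.3667]],[[-0.05,0.06,-0.19],[0,0,-0.3667]],[[-0.1,0.073,-0.19],[0,0,-0.3667]],[[-0.1,0.073,-0.19],[0,0,-0.3667]],[[-0.1,0.073,-0.19],[0,0,-0.3667]],[[-0.1,0.073,-0.19],[0,0,-0.3667]]], "aperture": 0.088}}

```text
time_s: 1.1
tcp_pos: [0.3515, -0.4979, 0.417]
eef_rot: [-180.0, 0.0, -110.2]
contact_force: [-1.1, 0.2, -0.0]
gripper_width: 0.0877
gripper_force: 0.0
```

```bash
python3 -c "
from h import *
go(.524,-.324,.25,-67.2)"
```

```text
row [-0.2227, -0.1019, 0.167] [-0.03, -0.01, -42.96] dist 0.296
```

To row units: -43 degrees / 120 = -0.3583.

Emit:
{"name": "drive_effector", "arguments": {"rows": [[[-0.04,-0.018,0],[0,0,-0.0583]],[[-0.08,-0.036,0],[0,0,-0.1167]],[[-0.12,-0.055,0],[0,0,-0.175]],[[-0.16,-0.073,0],[0,0,-0.2333]],[[-0.2,-0.09,0.04],[0,0,-0.2917]],[[-0.223,-0.102,0.07],[0,0,-0.3583]],[[-0.223,-0.102,0.11],[0,0,-0.3583]],[[-0.223,-0.102,0.15],[0,0,-0.3583]],[[-0.223,-0.102,0.15],[0,0,-0.3583]],[[-0.223,-0.102,0.15],[0,0,-0.3583]],[[-0.223,-0.102,0.15],[0,0,-0.3583]],[[-0.223,-0.102,0.15],[0,0,-0.3583]]]}}

```text
time_s: 2.1
tcp_pos: [0.5242, -0.3276, 0.2683]
eef_rot: [-179.9, -0.1, -67.5]
contact_force: [0.4, -0.3, 0.4]
gripper_width: 0.0876
gripper_force: 0.0
```

```bash
python3 - <<'E'
from h import *
import pickle
c=cap("wrist"); pickle.dump(c,open("w1.pkl","wb")); save(c,"w1.png",s=1.4)
t=cap("top"); pickle.dump(t,open("t1.pkl","wb"))
T=np.array(c["cam_to_world"]); print(T.round(3).tolist(), c["fx"],c["cx"],c["cy"]); go(.524,-.324,.25,-67.2)
E
```

```text
[[-0.923, -0.367, -0.112, 0.554], [-0.384, 0.882, 0.273, -0.401], [-0.002, 0.295, -0.956, 0.426], [0.0, 0.0, 0.0, 1.0]] 349.8439708624048 281.7384912909096 208.49229239142133
row [-0.0032, -0.001, 0.0187] [-0.14, -0.14, -0.27] dist 0.019
```

View pics/w1.png

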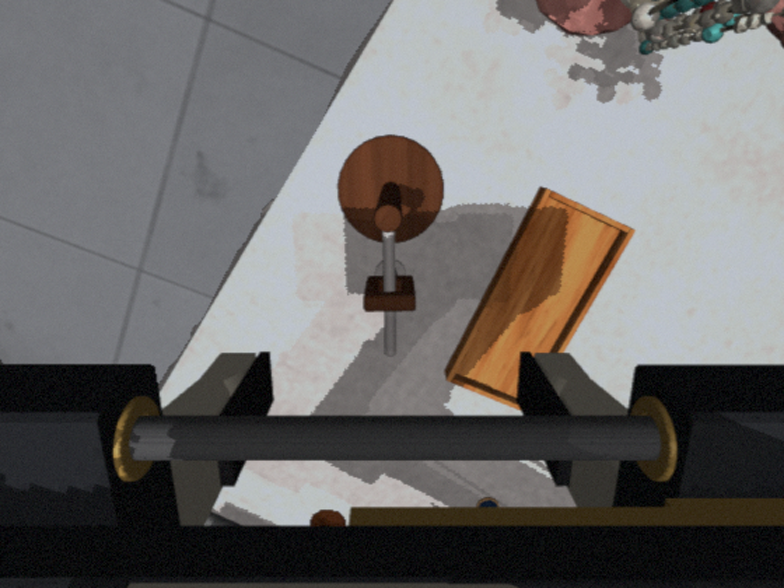

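The wrist view shows the post top at (388,218), the hook running straight down to its tip at (390,352), and the handle top spanning (366–414, 278).

```bash
python3 - <<'E'
from h import *
import pickle
c=pickle.load(open("w1.pkl","rb"))
P={n:ray(c,u/1.4,v/1.4,h) for n,u,v,h in(("post",388.5,219,.165),("tip",390.5,350,.162),("kL",367,278,.1635),("kR",413.5,278,.1635),("kFL",364,297,.1635),("kFR",415,297,.1635))}
for k,p in P.items(): print(k,p.round(4))
d=P["tip"]-P["post"]; print(np.degrees(np.arctan2(d[1],d[0])), np.linalg.norm(d[:2]))
W=cloud(c); print("handle z",W[205:212,265:292:4,2].round(3)[::3])
e=P["kFR"]-P["kFL"]; print(np.degrees(np.arctan2(e[1],e[0])),np.linalg.norm(e))
k=(P["kL"]+P["kR"]+P["kFL"]+P["kFR"])/4; print("key",k); 
h=P["post"]+d/np.linalg.norm(d)*.0
go(k[0],k[1],.145,-67.2,grip=True)
E
```

```text
post [ 0.5418 -0.3627  0.165 ]
tip [ 0.5113 -0.2917  0.162 ]
kL [ 0.5402 -0.3275  0.1635]
kR [ 0.5163 -0.3375  0.1635]
kFL [ 0.5377 -0.3166  0.1635]
kFR [ 0.5112 -0.3276  0.1635]
113.20796169442745 0.07728260505081504
handle z [[0.146 0.145 0.13  0.153 0.151 0.13  0.146]
 [0.154 0.155 0.155 0.156 0.156 0.155 0.157]
 [0.161 0.163 0.161 0.162 0.162 0.163 0.162]]
-157.39580031426928 0.02872803185168118
key [ 0.5263605  -0.32729043  0.1635    ]
row [0.0005, -0.0016, 0.1425] [-0.14, -0.14, -0.27] dist 0.143
```

```bash
python3 - <<'E'
from h import *
import pickle
c=pickle.load(open("w1.pkl","rb")); W=cloud(c)
print(W[200:226:2,275,2].round(3)); m=np.zeros((420,560),bool); m[195:230,255:302]=1; m&=(W[...,2]>.1595)&(W[...,2]<.168)&(c["frame"][...,0].astype(int)>c["frame"][...,2]+15)
q=W[m]; print(m.sum(),np.nanmedian(q,0),cv2.minAreaRect((q[:,:2]*1000).astype(np.float32)))
k=q.mean(0)
go(k[0],k[1],.146,-67.2,grip=True)
E
```

```text
[0.153 0.152 0.152 0.154 0.155 0.161 0.162 0.163 0.164 0.162 0.164 0.161
 0.151]
437 [ 0.52354299 -0.31916997  0.16287409] ((523.15576171875, -318.43536376953125), (28.7323055267334, 10.366334915161133), 22.994129180908203)
row [-0.0082, -0.0021, 0.1415] [-0.14, -0.14, -0.27] dist 0.142
```

Emit:
{"name": "drive_effector", "arguments": {"rows": [[[-0.0082,-0.002,0.02],[0,0,0]],[[-0.0082,-0.002,0.05],[0,0,0]],[[-0.0082,-0.002,0.08],[0,0,0]],[[-0.0082,-0.002,0.11],[0,0,0]],[[-0.0082,-0.002,0.13],[0,0,0]],[[-0.0082,-0.002,0.1415],[0,0,0]],[[-0.0082,-0.002,0.1415],[0,0,0]],[[-0.0082,-0.002,0.1415],[0,0,0]]]}}

```text
time_s: 2.87
tcp_pos: [0.523, -0.3185, 0.1262]
eef_rot: [-180.0, -0.1, -67.4]
contact_force: [-0.4, 0.4, 0.1]
gripper_width: 0.0877
gripper_force: 0.0
```

Emit:
{"name": "drive_effector", "arguments": {"rows": [[[0,0,0],[0,0,0]],[[0,0,0],[0,0,0]],[[0,0,0],[0,0,0]],[[0,0,0],[0,0,0]],[[0,0,0],[0,0,0]],[[0,0,0],[0,0,0]],[[0,0,0],[0,0,0]],[[0,0,0],[0,0,0]]], "aperture": 0.02, "squeeze": 25}}

```text
time_s: 3.53
tcp_pos: [0.5223, -0.3179, 0.1251]
eef_rot: [180.0, 0.0, -67.4]
contact_force: [-0.3, 0.0, -0.1]
gripper_width: 0.0398
gripper_force: 0.0
```

Emit:
{"name": "drive_effector", "arguments": {"rows": [[[0,0,0],[0,0,0]],[[0,0,0],[0,0,0]],[[0,0,0],[0,0,0]],[[0,0,0],[0,0,0]],[[0,0,0],[0,0,0]]]}}

```text
time_s: 3.95
tcp_pos: [0.5223, -0.3179, 0.125]
eef_rot: [180.0, 0.0, -67.4]
contact_force: [0.9, 0.7, -0.3]
gripper_width: 0.0301
gripper_force: 25.0
```

Emit:
{"name": "drive_effector", "arguments": {"rows": [[[0,0,-0.008],[0,0,0]],[[0,0,-0.016],[0,0,0]],[[0,0,-0.016],[0,0,0]],[[0,0,-0.016],[0,0,0]]]}}

```text
time_s: 4.28
tcp_pos: [0.5226, -0.318, 0.1418]
eef_rot: [-179.9, -0.0, -67.4]
contact_force: [-0.2, 0.1, 0.2]
gripper_width: 0.0297
gripper_force: 25.0
```

Emit:
{"name": "drive_effector", "arguments": {"rows": [[[-0.01,0,0],[0,0,0]],[[-0.02,0,0],[0,0,0]],[[-0.03,0,0],[0,0,0]],[[-0.04,0,0],[0,0,0]],[[-0.05,0,0],[0,0,0]],[[-0.06,0,0],[0,0,0]],[[-0.075,0,0],[0,0,0]],[[-0.09,0,0],[0,0,0]],[[-0.09,0,0],[0,0,0]],[[-0.09,0,-0.06],[0,0,0]],[[-0.09,0,-0.06],[0,0,0]],[[-0.09,0,-0.06],[0,0,0]]]}}

```text
time_s: 5.28
tcp_pos: [0.4902, -0.235, 0.206]
eef_rot: [-179.7, -0.3, -67.3]
contact_force: [1.1, -0.9, -0.4]
gripper_width: 0.0299
gripper_force: 25.0
```

```bash
python3 - <<'E'
from h import *
go(.643,-.0338,.19,-96.8)
go(.55,-.05,.20,-96.8)
E
```

```text
row [-0.1268, -0.2185, 0.0167] [-0.41, -0.19, 29.48] dist 0.253
row [-0.1477, -0.1265, 0.006] [-0.41, -0.19, 29.48] dist 0.195
```

To row units: 29.5 degrees / 120 = 0.2458.

```bash
python3 -c "
from h import *
go(.65,.035,.19,-96.8)"
```

```text
row [-0.1876, -0.2515, 0.0166] [-0.41, -0.19, 29.48] dist 0.314
```

Emit:
{"name": "drive_effector", "arguments": {"rows": [[[-0.03,-0.03,0],[0,0,0.0417]],[[-0.06,-0.055,0],[0,0,0.0833]],[[-0.09,-0.08,0],[0,0,0.125]],[[-0.12,-0.11,0],[0,0,0.1667]],[[-0.15,-0.14,0],[0,0,0.2083]],[[-0.17,-0.16,0.01],[0,0,0.2458]],[[-0.18,-0.18,0.016],[0,0,0.2458]],[[-0.18,-0.2,0.016],[0,0,0.2458]],[[-0.187,-0.22,0.016],[0,0,0.2458]],[[-0.187,-0.25,0.016],[0,0,0.2458]],[[-0.187,-0.25,0.016],[0,0,0.2458]],[[-0.187,-0.25,0.016],[0,0,0.2458]]]}}

```text
time_s: 6.28
tcp_pos: [0.647, 0.0349, 0.1838]
eef_rot: [179.9, -0.0, -96.9]
contact_force: [-1.0, 0.2, -1.1]
gripper_width: 0.0299
gripper_force: 25.0
```

```bash
python3 - <<'E'
from h import *
import pickle
go(.65,.035,.19,-96.8)
c=cap("wrist"); pickle.dump(c,open("w2.pkl","wb")); save(c,"w2.png",s=1.4)
E
```

```text
row [-0.0005, -0.003, -0.0062] [0.08, -0.03, -0.06] dist 0.007
```

View pics/w2.png

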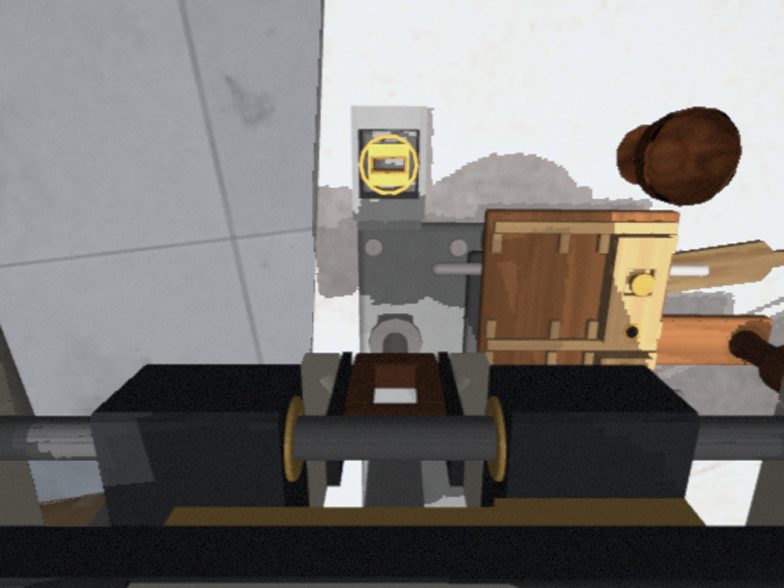

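The wrist view shows the lock barrel centred at about (389,165) with its slot horizontal (370–408), aligned with the tool's closing axis. The held key's handle is at (395,385).

```bash
python3 - <<'E'
from h import *
import pickle
c=pickle.load(open("w2.pkl","rb")); f=c["frame"]; hsv=cv2.cvtColor(f,cv2.COLOR_RGB2HSV)
y=np.zeros(f.shape[:2],np.uint8); b=(hsv[...,0]>18)&(hsv[...,0]<35)&(hsv[...,1]>110)&(hsv[...,2]>110); y[90:145,250:305]=b[90:145,250:305]
cn=max(cv2.findContours(y,0,2)[0],key=cv2.contourArea)
P=np.array([ray(c,*q,.054)[:2] for q in cn[:,0]],np.float32)*1000
print("barrel",cv2.minEnclosingCircle(P),P.min(0),P.max(0))
z=y[105:130,260:298]; print("\n".join("".join(".#"[v] for v in row) for row in z))
W=cloud(c); 
# slot: the inner box of non-yellow
for u,v in((371,164),(408,164),(390,157),(390,171)): print(ray(c,u/1.4,v/1.4,.054).round(4))
# gripped handle top from depth
h=np.zeros(f.shape[:2],bool); h[250:300,240:320]=1; h&=(hsv[...,1]>100)&(W[...,2]>.21); q=W[h]; print(len(q),np.median(q,0) if len(q) else 0, cv2.minAreaRect((q[:,:2]*1000).astype(np.float32)) if len(q) else 0, np.percentile(q[:,2],[5,50,95]) if len(q) else 0)
E
```

```text
barrel ((641.3775634765625, -31.371524810791016), 17.19880485534668) [624.6507  -48.02996] [658.0315    -14.7456045]
###################################...
####################################..
#####################################.
##.#############################.#####
##.#############################..####
#..#############################..####
#..#############################...###
#..###........#....#.........###...###
...##.........................##...###
...##.........................##...###
...###........................##...###
...###........................##....##
...###........................##....##
...###........................##....##
...###........................##....##
#..###........................##...###
#..###........................##...###
#..###........................##...###
#..###......##..#..........#####...###
#...############################..####
#...############################..####
################################.#####
#####################################.
####################################..
###################################...
[ 0.6511 -0.0328  0.054 ]
[ 0.6302 -0.0303  0.054 ]
[ 0.6399 -0.0353  0.054 ]
[ 0.6408 -0.0277  0.054 ]
782 [0.64549232 0.02908005 0.21640107] ((646.3906860351562, 28.962417602539062), (6.53261137008667, 32.31426239013672), 80.87046813964844) [0.21103829 0.21640107 0.21991431]
```

```bash
python3 -c "
from h import *
go(.641,-.0306,.125,-96.9)"
```

```text
row [0.0651, -0.0027, 0.0591] [0.08, -0.03, 0.02] dist 0.088
```

Emit:
{"name": "drive_effector", "arguments": {"rows": [[[0.02,-0.001,0],[0,0,0]],[[0.045,-0.0027,0],[0,0,0]],[[0.0651,-0.0027,0.01],[0,0,0]],[[0.0651,-0.0027,0.03],[0,0,0]],[[0.0651,-0.0027,0.05],[0,0,0]],[[0.0651,-0.0027,0.059],[0,0,0]],[[0.0651,-0.0027,0.059],[0,0,0]],[[0.0651,-0.0027,0.059],[0,0,0]],[[0.0651,-0.0027,0.059],[0,0,0]]]}}

```text
time_s: 7.08
tcp_pos: [0.6421, -0.0308, 0.1274]
eef_rot: [-179.9, 0.0, -96.9]
contact_force: [-0.4, -0.2, -0.3]
gripper_width: 0.0302
gripper_force: 25.0
```

```bash
python3 - <<'E'
from h import *
go(.641,-.0306,.1205,-96.9)
c=cap("wrist"); save(c,"w3.png",(200,160,420,325),3.5)
s=cap("scene"); save(s,"s3.png",(295,190,375,260),8)
E
```

```text
row [-0.0001, 0.0011, 0.0069] [-0.1, 0.01, 0.03] dist 0.007
```

View pics/s3.png

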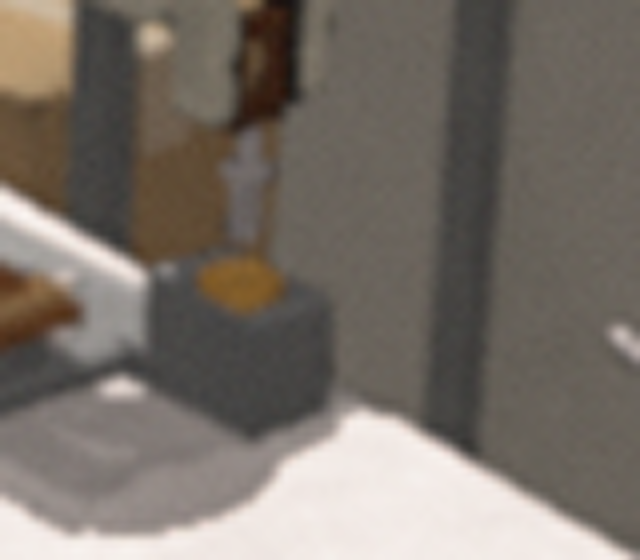

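The blade hangs at x≈243, right above the barrel's centre at x≈242. I'll lower it in stages while watching the force.

Emit:
{"name": "drive_effector", "arguments": {"rows": [[[0,0.0005,0.004],[0,0,0]],[[0,0.0005,0.008],[0,0,0]],[[0,0.0005,0.011],[0,0,0]],[[0,0.0005,0.014],[0,0,0]],[[0,0.0005,0.017],[0,0,0]],[[0,0.0005,0.017],[0,0,0]]]}}

```text
time_s: 7.68
tcp_pos: [0.6405, -0.031, 0.1081]
eef_rot: [179.9, -0.0, -96.9]
contact_force: [-0.3, 0.7, -1.0]
gripper_width: 0.03
gripper_force: 25.0
```

Emit:
{"name": "drive_effector", "arguments": {"rows": [[[0,0,0.004],[0,0,0]],[[0,0,0.008],[0,0,0]],[[0,0,0.012],[0,0,0]],[[0,0,0.012],[0,0,0]]]}}

```text
time_s: 8.02
tcp_pos: [0.6415, -0.0309, 0.0964]
eef_rot: [-180.0, 0.0, -96.9]
contact_force: [2.2, -0.6, -2.2]
gripper_width: 0.0298
gripper_force: 25.0
```

Emit:
{"name": "drive_effector", "arguments": {"rows": [[[0,0,0.004],[0,0,0]],[[0,0,0.008],[0,0,0]],[[0,0,0.011],[0,0,0]],[[0,0,0.013],[0,0,0]],[[0,0,0.013],[0,0,0]]]}}

```text
time_s: 8.43
tcp_pos: [0.6414, -0.0309, 0.0838]
eef_rot: [-180.0, 0.0, -96.9]
contact_force: [4.6, -1.4, -2.6]
gripper_width: 0.0297
gripper_force: 25.0
```

Emit:
{"name": "drive_effector", "arguments": {"rows": [[[0,0,0.001],[0,0,0]],[[0,0,0.002],[0,0,0]],[[0,0,0.002],[0,0,0]]]}}

```text
time_s: 8.68
tcp_pos: [0.6416, -0.0309, 0.0836]
eef_rot: [-179.9, 0.0, -96.9]
contact_force: [0.7, 0.2, 8.4]
gripper_width: 0.0298
gripper_force: 25.0
```

To row units: 42 degrees / 120 = 0.35.

Emit:
{"name": "drive_effector", "arguments": {"rows": [[[0,0,0],[0,0,0.05]],[[0,0,0],[0,0,0.1]],[[0,0,0],[0,0,0.15]],[[0,0,0],[0,0,0.2]],[[0,0,0],[0,0,0.25]],[[0,0,0],[0,0,0.3]],[[0,0,0],[0,0,0.35]],[[0,0,0],[0,0,0.35]]]}}

```text
time_s: 9.35
tcp_pos: [0.6428, -0.0308, 0.0837]
eef_rot: [-179.9, 0.2, -139.2]
contact_force: [3.5, 1.0, 5.5]
gripper_width: 0.0297
gripper_force: 25.0
```

Emit:
{"name": "drive_effector", "arguments": {"rows": [[[0,0,0],[0,0,0.05]],[[0,0,0],[0,0,0.1]],[[0,0,0],[0,0,0.15]],[[0,0,0],[0,0,0.2]],[[0,0,0],[0,0,0.2417]],[[0,0,0],[0,0,0.275]],[[0,0,0],[0,0,0.275]]]}}

```text
time_s: 9.93
tcp_pos: [0.6432, -0.0312, 0.0837]
eef_rot: [-179.9, 0.3, -172.1]
contact_force: [6.0, -2.3, 3.9]
gripper_width: 0.0303
gripper_force: 25.0
```

```bash
python3 -c "
from h import *
print(status.get_state()['moment'],status.get_state()['joints'])"
```

```text
[-0.88101977 -2.24072592 -0.04051718] [ 14.60215959  24.30618354 -13.72866121   0.10345353 -51.71947346
 -96.74394607]
```

To row units: 4 degrees / 120 = 0.0333.

Emit:
{"name": "drive_effector", "arguments": {"rows": [[[0,0,0],[0,0,0.0167]],[[0,0,0],[0,0,0.0333]],[[0,0,0],[0,0,0.0333]]]}}

```text
time_s: 10.18
tcp_pos: [0.6433, -0.0312, 0.0837]
eef_rot: [-180.0, 0.3, -175.9]
contact_force: [6.3, -2.5, 4.3]
gripper_width: 0.0299
gripper_force: 25.0
```

```bash
python3 -c "
from h import *
print(status.get_state()['moment'])"
```

```text
[-1.01051661 -2.37062189  0.0517132 ]
```

Emit:
{"name": "drive_effector", "arguments": {"rows": [[[0,0,0],[0,0,0]],[[0,0,0],[0,0,0]],[[0,0,0],[0,0,0]],[[0,0,0],[0,0,0]],[[0,0,0],[0,0,0]]], "aperture": 0.06}}

```text
time_s: 10.6
tcp_pos: [0.6404, -0.031, 0.0817]
eef_rot: [-180.0, -0.1, -175.9]
contact_force: [-0.0, -0.2, 0.2]
gripper_width: 0.0569
gripper_force: 0.0
```

Emit:
{"name": "drive_effector", "arguments": {"rows": [[[0,0,-0.02],[0,0,0]],[[0,0,-0.06],[0,0,0]],[[0,0,-0.1],[0,0,0]],[[-0.02,0,-0.12],[0,0,0]],[[-0.06,0,-0.12],[0,0,0]],[[-0.08,0,-0.12],[0,0,0]],[[-0.08,0,-0.12],[0,0,0]],[[-0.08,0,-0.12],[0,0,0]]]}}

```text
time_s: 11.27
tcp_pos: [0.7209, -0.0252, 0.2006]
eef_rot: [180.0, -0.1, -175.9]
contact_force: [0.1, -0.0, -0.3]
gripper_width: 0.0599
gripper_force: 0.0
```

```bash
python3 - <<'E'
from h import *
import pickle
c=cap("wrist"); save(c,"w4.png",s=1); pickle.dump(c,open("w4.pkl","wb"))
E
```

```text
(no output)
```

View pics/w4.png

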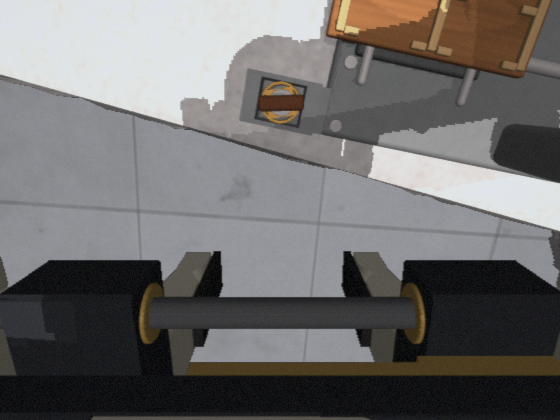

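The key stands in the lock at (281,102) with its handle along the tool's closing axis, so it has turned about 75° and the lock is open. Next I'll go above the carrier knob.

```bash
python3 -c "
from h import *
go(.430,.103,.16,-186.8)"
```

```text
row [0.2803, 0.1486, 0.0415] [-0.01, -0.12, 10.89] dist 0.32
```

The manual's scale: turns go in shares of 120 degrees. Converting my numbers, 11 degrees / 120 = 0.0917.

Emit:
{"name": "drive_effector", "arguments": {"rows": [[[0.035,0.018,0],[0,0,0.0167]],[[0.07,0.037,0],[0,0,0.0417]],[[0.105,0.056,0],[0,0,0.0667]],[[0.14,0.074,0],[0,0,0.0917]],[[0.175,0.093,0],[0,0,0.0917]],[[0.21,0.11,0],[0,0,0.0917]],[[0.245,0.13,0],[0,0,0.0917]],[[0.2803,0.1486,0.01],[0,0,0.0917]],[[0.2803,0.1486,0.03],[0,0,0.0917]],[[0.2803,0.1486,0.0415],[0,0,0.0917]],[[0.2803,0.1486,0.0415],[0,0,0.0917]],[[0.2803,0.1486,0.0415],[0,0,0.0917]]], "aperture": 0.075}}

```text
time_s: 12.32
tcp_pos: [0.4299, 0.1025, 0.1608]
eef_rot: [-180.0, -0.0, 173.1]
contact_force: [-0.6, -0.8, 0.2]
gripper_width: 0.0747
gripper_force: 0.0
```

```bash
python3 - <<'E'
from h import *
c=cap("wrist"); W=cloud(c); Z=np.nan_to_num(W[...,2])
go(.430,.103,.077,-186.8)
m=(W[...,0]>.39)&(W[...,0]<.47)&(W[...,1]>.06)&(W[...,1]<.14)&(Z>.100)&(Z<.114)
q=W[m]; print(m.sum(), q.min(0) if len(q) else 0,q.max(0) if len(q) else 0, np.median(q,0) if len(q) else 0, status.get_state()["joints"].round(1))
E
```

```text
row [0.0007, 0.0003, 0.0842] [0.0, 0.03, -0.09] dist 0.084
1275 [0.41452102 0.09294827 0.10001483] [0.44112198 0.11991081 0.10978134] [0.42604305 0.10651029 0.10686878] [  39.1    1.5  -32.8    0.   -55.7 -136. ]
```

```bash
python3 -c "
from h import *
go(.4285,.106,.077,-186.8)"
```

```text
row [0.0025, 0.003, 0.0842] [0.0, 0.03, -0.09] dist 0.084
```

Emit:
{"name": "drive_effector", "arguments": {"rows": [[[0.0025,0.0036,0.03],[0,0,0]],[[0.0025,0.0036,0.06],[0,0,0]],[[0.0025,0.0036,0.084],[0,0,0]],[[0.0025,0.0036,0.084],[0,0,0]],[[0.0025,0.0036,0.084],[0,0,0]]]}}

```text
time_s: 12.78
tcp_pos: [0.4286, 0.1062, 0.0766]
eef_rot: [-179.9, -0.1, 173.1]
contact_force: [0.0, 0.2, -0.3]
gripper_width: 0.0748
gripper_force: 0.0
```

```bash
python3 -c "
from h import *
go(.4285,.106,.077,-186.8)"
```

```text
row [0.0001, -0.0002, -0.0004] [-0.11, -0.08, -0.13] dist 0.0
```

Emit:
{"name": "drive_effector", "arguments": {"rows": [[[0,0,0],[0,0,0]],[[0,0,0],[0,0,0]],[[0,0,0],[0,0,0]],[[0,0,0],[0,0,0]],[[0,0,0],[0,0,0]],[[0,0,0],[0,0,0]],[[0,0,0],[0,0,0]],[[0,0,0],[0,0,0]],[[0,0,0],[0,0,0]]], "aperture": 0.02, "squeeze": 20}}

```text
time_s: 13.53
tcp_pos: [0.4285, 0.1067, 0.0766]
eef_rot: [-180.0, -0.0, 173.1]
contact_force: [-0.9, -0.2, 2.9]
gripper_width: 0.027
gripper_force: 20.0
```

```bash
python3 - <<'E'
from h import *
s=status.get_state(); a=np.radians(-6.85); px=np.array([np.cos(a),np.sin(a)]); py=np.array([-np.sin(a),np.cos(a)])
for n,st in (("A",(.5154,.1442)),("B",(.5043,.050))):
    d=np.array([.556,.218])-np.array(st); d2=np.array([.555,.2183])-np.array(st)
    print(n,"px,py",(d@px).round(4),(d@py).round(4),(d2@px).round(4),(d2@py).round(4))
E
```

```text
A px,py 0.0315 0.0781 0.0305 0.0783
B px,py 0.0313 0.173 0.0303 0.1731
```

Emit:
{"name": "drive_effector", "arguments": {"rows": [[[-0.006,0.012,0],[0,0,0]],[[-0.012,0.025,0],[0,0,0]],[[-0.018,0.038,0],[0,0,0]],[[-0.024,0.052,0],[0,0,0]],[[-0.028,0.064,0],[0,0,0]],[[-0.0315,0.074,0],[0,0,0]],[[-0.0315,0.0782,0],[0,0,0]],[[-0.0315,0.0782,0],[0,0,0]],[[-0.0315,0.0782,0],[0,0,0]]]}}

```text
time_s: 14.28
tcp_pos: [0.4701, 0.1819, 0.0766]
eef_rot: [179.9, 0.1, 173.2]
contact_force: [0.7, 1.1, 1.2]
gripper_width: 0.0272
gripper_force: 20.0
```

Emit:
{"name": "drive_effector", "arguments": {"rows": [[[0,0,0],[0,0,0]],[[0,0,0],[0,0,0]],[[0,0,0],[0,0,0]],[[0,0,0],[0,0,0]],[[0,0,0],[0,0,0]],[[0,0,0],[0,0,0]],[[0,0,0],[0,0,0]]], "aperture": 0.07}}

```text
time_s: 14.87
tcp_pos: [0.4691, 0.1805, 0.0766]
eef_rot: [-180.0, -0.0, 173.1]
contact_force: [0.8, -0.3, -1.0]
gripper_width: 0.0672
gripper_force: 0.0
```

Emit:
{"name": "drive_effector", "arguments": {"rows": [[[0,0,-0.04],[0,0,0]],[[0,0,-0.08],[0,0,0]],[[0,0,-0.113],[0,0,0]],[[0,0.03,-0.113],[0,-0.0583,0]],[[0,0.048,-0.113],[0,-0.1167,0]],[[0,0.048,-0.113],[0,-0.175,0]],[[0,0.048,-0.113],[0,-0.2333,0]],[[0,0.048,-0.113],[0,-0.25,0]],[[0,0.048,-0.113],[0,-0.25,0]],[[0,0.048,-0.113],[0,-0.25,0]]]}}

```text
time_s: 15.7
tcp_pos: [0.5083, 0.1999, 0.2282]
eef_rot: [179.6, 25.1, 175.6]
contact_force: [0.0, -0.7, -0.0]
gripper_width: 0.0701
gripper_force: 0.0
```

```bash
python3 - <<'E'
from h import *
import pickle
c=cap("wrist"); save(c,"w5.png",s=1.4); pickle.dump(c,open("w5.pkl","wb"))
E
```

```text
(no output)
```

View pics/w5.png

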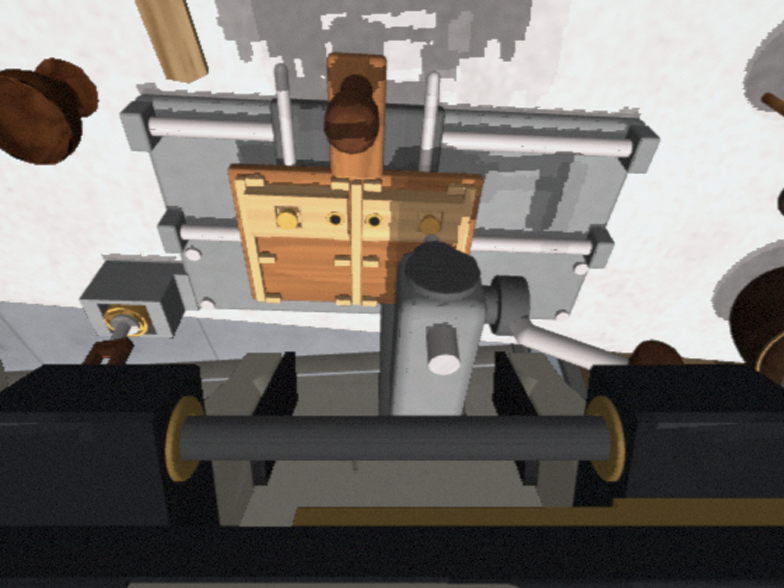

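```bash
python3 - <<'E'
from h import *
import pickle
c=pickle.load(open("w5.pkl","rb")); save(c,"w5c.png",(270,125,350,195),9); W=cloud(c)
print(status.get_state()["joints"].round(1), status.get_state()["tcp_pos"])
print((W[150:176:2,300:318:3,2]*1000).round(0))
E
```

```text
[  54.    -4.1  -45.9   34.4  -39.4 -173.6] [0.50871733 0.2000827  0.22849187]
[[ 65.  64.  64.  63.  64.  64.]
 [ 58.  59.  57.  58.  57.  61.]
 [ 57.  60.  63.  60.  57.  61.]
 [ 58.  67.  69.  68.  59.  61.]
 [ 67.  69.  69.  69.  68.  63.]
 [ 70.  69.  69.  69.  69.  63.]
 [ 69.  68.  69.  nan  69.  64.]
 [ 68.  69.  68.  69.  69.  64.]
 [ 63.  69.  69.  68.  63.  62.]
 [ 63.  64.  83.  84.  63.  65.]
 [ 64.  82.  88.  88.  84.  64.]
 [ 63.  87.  89. 102. 102.  64.]
 [ 49. 105. 106. 107. 107. 105.]]
```

View pics/w5c.png

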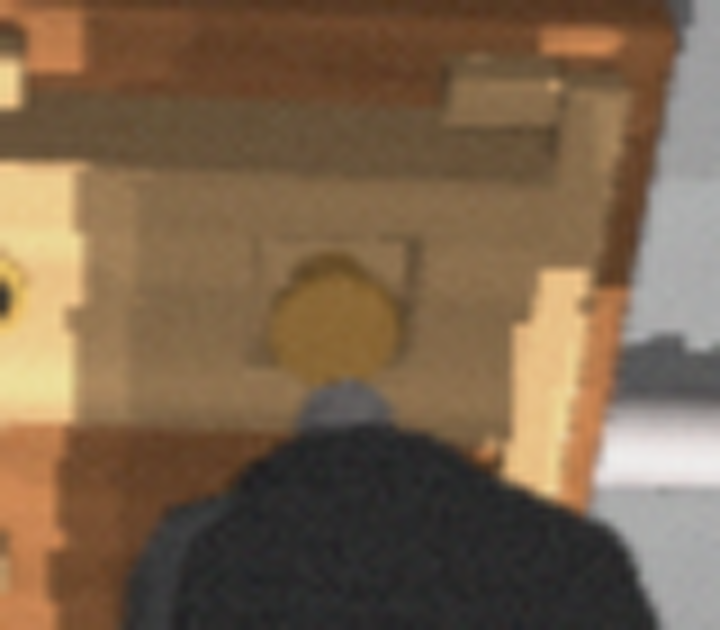

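The crop shows stud A's head centred at about (337,326) and the punch tip just below it, spanning x 300–392 with its front rim at y≈380.

```bash
python3 - <<'E'
from h import *
import pickle
c=pickle.load(open("w5.pkl","rb")); a=np.radians(-6.85); px=np.array([np.cos(a),np.sin(a)]); py=np.array([-np.sin(a),np.cos(a)])
g=lambda x,y,h: ray(c,270+(x+.5)/9-.5,125+(y+.5)/9-.5,h)[:2]
st=[g(337,326,.069)]; L,Rr,F,Bk=g(270,326,.069),g(405,326,.069),g(337,268,.069),g(337,385,.069)
print("stud dia",np.linalg.norm(L-Rr),np.linalg.norm(F-Bk)); s=(L+Rr)/2*.5+(F+Bk)/2*.5; print("stud",s)
f=g(346,380,.082); l,rr=g(300,415,.082),g(392,415,.082); print("punch front rim",f,"dia",np.linalg.norm(l-rr))
P=f+.005*px; print("punch",P); d=P-s; print("px,py err",d@px,d@py)
# other: hidden lateral from sides
print((( (l+rr)/2-s)@py), g(470,326,.069))
E
```

```text
stud dia 0.013842172669043947 0.014457169690404392
stud [0.55396138 0.22168134]
punch front rim [0.55134318 0.22183707] dia 0.009186662793842969
punch [0.55630749 0.22124072]
px,py err 0.0023819201361657332 -0.00015764650809907058
0.00025365875639515927 [0.5549367  0.23525726]
```

```bash
python3 -c "
from h import *
go(.4695,.181,.18,-186.9)"
```

```text
row [0.0546, -0.0223, 0.0278] [0.9, 25.1, 2.46] dist 0.065
```

To row units: 25 degrees / 120 = 0.2083.

Emit:
{"name": "drive_effector", "arguments": {"rows": [[[0.015,-0.006,0.008],[0,0.0583,0]],[[0.03,-0.012,0.016],[0,0.1167,0.0083]],[[0.045,-0.018,0.022],[0.0042,0.175,0.0167]],[[0.0546,-0.0223,0.0278],[0.0075,0.2083,0.0208]],[[0.0546,-0.0223,0.0278],[0.0075,0.2083,0.0208]],[[0.0546,-0.0223,0.0278],[0.0075,0.2083,0.0208]],[[0.0546,-0.0223,0.0278],[0.0075,0.2083,0.0208]]]}}

```text
time_s: 16.33
tcp_pos: [0.4694, 0.1809, 0.1786]
eef_rot: [-179.9, 0.1, 173.1]
contact_force: [-0.4, 0.2, 0.3]
gripper_width: 0.0697
gripper_force: 0.0
```

```bash
python3 -c "
from h import *
print(status.get_state()['joints'].round(1));go(.4695,.181,.078,-186.9)"
```

```text
[  43.6    6.5  -24.8    0.2  -58.8 -140.6]
row [0.0001, 0.0004, 0.1006] [-0.13, 0.14, 0.02] dist 0.101
```

Emit:
{"name": "drive_effector", "arguments": {"rows": [[[0,0,0.04],[0,0,0]],[[0,0,0.08],[0,0,0]],[[0,0,0.101],[0,0,0]],[[0,0,0.101],[0,0,0]],[[0,0,0.101],[0,0,0]]]}}

```text
time_s: 16.75
tcp_pos: [0.4684, 0.1808, 0.0783]
eef_rot: [-179.8, 0.1, 173.3]
contact_force: [-0.5, 0.2, 1.0]
gripper_width: 0.0702
gripper_force: 0.0
```

Emit:
{"name": "drive_effector", "arguments": {"rows": [[[0,0,0],[0,0,0]],[[0,0,0],[0,0,0]],[[0,0,0],[0,0,0]],[[0,0,0],[0,0,0]],[[0,0,0],[0,0,0]],[[0,0,0],[0,0,0]],[[0,0,0],[0,0,0]],[[0,0,0],[0,0,0]]], "aperture": 0.02, "squeeze": 20}}

```text
time_s: 17.42
tcp_pos: [0.4692, 0.181, 0.0782]
eef_rot: [-179.9, 0.1, 173.2]
contact_force: [-1.3, 0.6, 1.1]
gripper_width: 0.0269
gripper_force: 20.0
```

Emit:
{"name": "drive_effector", "arguments": {"rows": [[[-0.0008,0,0],[0,0,0]],[[-0.0017,0,0],[0,0,0]],[[-0.0017,0,0],[0,0,0]]]}}

```text
time_s: 17.67
tcp_pos: [0.4711, 0.1809, 0.0783]
eef_rot: [-179.9, 0.1, 173.2]
contact_force: [-2.4, 0.3, 4.4]
gripper_width: 0.0269
gripper_force: 20.0
```

Emit:
{"name": "drive_effector", "arguments": {"rows": [[[0,0,0],[0,0,0]],[[0,0,0],[0,0,0]],[[0,0,0],[0,0,0]],[[0,0,0],[0,0,0]],[[0,0,0],[0,0,0]],[[0,0,0],[0,0,0]],[[0,0,0],[0,0,0]]], "aperture": 0.06}}

```text
time_s: 18.25
tcp_pos: [0.4708, 0.1808, 0.078]
eef_rot: [-179.9, 0.1, 173.2]
contact_force: [0.1, 0.3, -0.5]
gripper_width: 0.0597
gripper_force: 0.0
```

```bash
python3 -c "
from h import *
go(.4695,.181,.2,-186.9)"
```

```text
row [0.0012, -0.0001, -0.122] [-0.08, 0.06, 0.09] dist 0.122
```

Emit:
{"name": "drive_effector", "arguments": {"rows": [[[0,0,-0.04],[0,0,0]],[[0,0,-0.08],[0,0,0]],[[0,0,-0.12],[0,0,0]],[[0,0,-0.16],[0,0,0]],[[0,0,-0.19],[0,0,0]],[[0,0,-0.19],[0,0,0]]], "aperture": 0.0}}

```text
time_s: 18.75
tcp_pos: [0.4733, 0.1824, 0.2753]
eef_rot: [179.7, 0.6, 173.2]
contact_force: [1.9, -0.3, 0.5]
gripper_width: 0.0256
gripper_force: 0.0
```

```bash
python3 -c "
from h import *
go(.5808,.3226,.25,-96.9)"
```

```text
row [-0.0899, 0.1517, 0.027] [-0.2, 0.69, -89.86] dist 0.178
```

To row units: -84 degrees / 120 = -0.7.

Emit:
{"name": "drive_effector", "arguments": {"rows": [[[-0.01,0.02,0],[0,0,-0.0583]],[[-0.02,0.04,0],[0,0,-0.1167]],[[-0.03,0.06,0],[0,0,-0.175]],[[-0.04,0.08,0],[0,0,-0.2333]],[[-0.05,0.1,0],[0,0,-0.2917]],[[-0.06,0.12,0],[0,0,-0.35]],[[-0.075,0.135,0],[0,0,-0.4083]],[[-0.09,0.1517,0],[0,0,-0.4667]],[[-0.09,0.1517,0],[0,0,-0.525]],[[-0.09,0.1517,0],[0,0,-0.5833]],[[-0.09,0.1517,0],[0,0,-0.6417]],[[-0.09,0.1517,0],[0,0,-0.7]]]}}

```text
time_s: 19.75
tcp_pos: [0.5779, 0.3211, 0.2673]
eef_rot: [-180.0, -0.1, -102.5]
contact_force: [0.1, -0.7, -0.1]
gripper_width: 0.0004
gripper_force: 0.0
```

Emit:
{"name": "drive_effector", "arguments": {"rows": [[[0,0,0.02],[0,0,-0.05]],[[0,0,0.02],[0,0,-0.05]]]}}

```text
time_s: 19.92
tcp_pos: [0.5766, 0.3204, 0.2446]
eef_rot: [179.8, -0.2, -96.6]
contact_force: [-0.7, -0.6, -1.6]
gripper_width: 0.0008
gripper_force: 0.0
```

```bash
python3 - <<'E'
from h import *
import pickle
c=cap("wrist"); save(c,"w6.png",s=1); W=cloud(c); f=c["frame"]; hsv=cv2.cvtColor(f,cv2.COLOR_RGB2HSV)
m=(W[...,2]>.19)&(W[...,2]<.21)&(hsv[...,1]>90)&(W[...,1]>.28)
q=W[m]; print(len(q)); 
if len(q)>30: print(cv2.minAreaRect((q[:,:2]*1000).astype(np.float32)), np.median(q,0))
go(.5808,.3226,.206,-96.9); print(status.get_state()["joints"].round(1))
E
```

```text
3474
((587.8803100585938, 315.87127685546875), (19.787492752075195, 72.47737121582031), 82.60970306396484) [0.58782727 0.31392475 0.19797824]
row [-0.0029, -0.0036, 0.0399] [0.11, -0.23, -0.02] dist 0.04
[ 46.   18.7   0.4   0.1 -72.  -52.9]
```

Emit:
{"name": "drive_effector", "arguments": {"rows": [[[-0.001,-0.009,0.02],[0,0,0]],[[-0.001,-0.009,0.038],[0,0,0]],[[-0.001,-0.009,0.05],[0,0,0]],[[-0.001,-0.009,0.06],[0,0,0]],[[-0.001,-0.009,0.07],[0,0,0]],[[-0.001,-0.009,0.08],[0,0,0]]]}}

```text
time_s: 20.47
tcp_pos: [0.5881, 0.3221, 0.1691]
eef_rot: [-179.8, 0.1, -96.8]
contact_force: [0.6, 3.9, 4.5]
gripper_width: 0.0007
gripper_force: 2.3
```

Emit:
{"name": "drive_effector", "arguments": {"rows": [[[0,0,0.01],[0,0,0]],[[0,0,0.018],[0,0,0]],[[0,0,0.018],[0,0,0]]]}}

```text
time_s: 20.72
tcp_pos: [0.5875, 0.3214, 0.1491]
eef_rot: [-179.9, -0.0, -96.8]
contact_force: [0.6, 4.2, 7.1]
gripper_width: 0.0001
gripper_force: 2.9
```

Emit:
{"name": "drive_effector", "arguments": {"rows": [[[0,0,0.006],[0,0,0]],[[0,0,0.012],[0,0,0]],[[0,0,0.012],[0,0,0]]]}}

```text
time_s: 20.97
tcp_pos: [0.5876, 0.3215, 0.1379]
eef_rot: [-179.9, -0.0, -96.8]
contact_force: [-0.9, 3.9, 7.4]
gripper_width: 0.0006
gripper_force: 3.4
```

Emit:
{"name": "drive_effector", "arguments": {"rows": [[[0,0,0.006],[0,0,0]],[[0,0,0.012],[0,0,0]],[[0,0,0.012],[0,0,0]]]}}

```text
time_s: 21.22
tcp_pos: [0.5875, 0.3206, 0.1258]
eef_rot: [-179.9, -0.1, -96.8]
contact_force: [-0.6, 1.8, 7.4]
gripper_width: 0.0005
gripper_force: 3.6
```

Emit:
{"name": "drive_effector", "arguments": {"rows": [[[0,0,0.003],[0,0,0]],[[0,0,0.006],[0,0,0]],[[0,0,0.006],[0,0,0]]]}}

```text
time_s: 21.47
tcp_pos: [0.5875, 0.32, 0.1215]
eef_rot: [-179.9, -0.1, -96.8]
contact_force: [-4.8, -1.0, 16.7]
gripper_width: 0.0003
gripper_force: 8.4
```

Emit:
{"name": "drive_effector", "arguments": {"rows": [[[0,0,0.003],[0,0,0]],[[0,0,0.006],[0,0,0]],[[0,0,0.006],[0,0,0]]]}}

```text
time_s: 21.72
tcp_pos: [0.5875, 0.3194, 0.1173]
eef_rot: [-179.8, -0.2, -96.8]
contact_force: [-8.7, -5.5, 27.9]
gripper_width: 0.0005
gripper_force: 14.1
```

Emit:
{"name": "drive_effector", "arguments": {"rows": [[[0,0,-0.02],[0,0,0]],[[0,0,-0.05],[0,0,0]],[[0,0,-0.08],[0,0,0]],[[0,0,-0.12],[0,0,0]],[[0,0,-0.15],[0,0,0]],[[0,0,-0.15],[0,0,0]],[[0,0,-0.15],[0,0,0]]], "aperture": 0.06}}

```text
time_s: 22.3
tcp_pos: [0.5871, 0.3207, 0.2655]
eef_rot: [-179.9, -0.0, -96.8]
contact_force: [-0.2, -0.2, -1.1]
gripper_width: 0.0417
gripper_force: 0.0
```

```bash
python3 -c "
from h import *
go(.471,.181,.25,-186.9)"
```

```text
row [0.1525, 0.0987, 0.0153] [-0.1, 0.1, 90.05] dist 0.182
```

To row units: 84 degrees / 120 = 0.7.

Emit:
{"name": "drive_effector", "arguments": {"rows": [[[0.02,0.013,0],[0,0,0.0583]],[[0.04,0.026,0],[0,0,0.1167]],[[0.06,0.039,0],[0,0,0.175]],[[0.08,0.052,0],[0,0,0.2333]],[[0.1,0.065,0],[0,0,0.2917]],[[0.12,0.078,0],[0,0,0.35]],[[0.14,0.09,0],[0,0,0.4083]],[[0.1525,0.0987,0],[0,0,0.4667]],[[0.1525,0.0987,0],[0,0,0.525]],[[0.1525,0.0987,0],[0,0,0.5833]],[[0.1525,0.0987,0],[0,0,0.6417]],[[0.1525,0.0987,0],[0,0,0.7]]]}}

```text
time_s: 23.3
tcp_pos: [0.4697, 0.1801, 0.2622]
eef_rot: [-179.8, -0.1, 178.8]
contact_force: [0.2, -1.0, -0.4]
gripper_width: 0.0599
gripper_force: 0.0
```

Emit:
{"name": "drive_effector", "arguments": {"rows": [[[0,0,0.04],[0,0,0.05]],[[0,0,0.08],[0,0,0.05]],[[0,0,0.08],[0,0,0.05]]]}}

```text
time_s: 23.55
tcp_pos: [0.4658, 0.1775, 0.1759]
eef_rot: [-179.4, -0.6, 173.0]
contact_force: [-2.7, -1.5, -2.5]
gripper_width: 0.0604
gripper_force: 0.0
```

```bash
python3 -c "
from h import *
go(.471,.181,.078,-186.9)"
```

```text
row [-0.0057, 0.0052, 0.0978] [-0.6, -0.59, -0.05] dist 0.098
```

Emit:
{"name": "drive_effector", "arguments": {"rows": [[[-0.003,0.002,0],[0,0,0]],[[-0.003,0.002,0],[0,0,0]],[[-0.003,0.002,0],[0,0,0]]]}}

```text
time_s: 23.8
tcp_pos: [0.4755, 0.1834, 0.186]
eef_rot: [-180.0, 0.2, 173.2]
contact_force: [-0.2, 0.2, 0.6]
gripper_width: 0.0598
gripper_force: 0.0
```

```bash
python3 -c "
from h import *
go(.471,.181,.078,-186.9)"
```

```text
row [0.0046, -0.0029, 0.108] [-0.0, 0.18, 0.13] dist 0.108
```

Emit:
{"name": "drive_effector", "arguments": {"rows": [[[0.0046,-0.0029,0.04],[0,0,0]],[[0.0046,-0.0029,0.08],[0,0,0]],[[0.0046,-0.0029,0.108],[0,0,0]],[[0.0046,-0.0029,0.108],[0,0,0]],[[0.0046,-0.0029,0.108],[0,0,0]],[[0.0046,-0.0029,0.108],[0,0,0]]]}}

```text
time_s: 24.3
tcp_pos: [0.4711, 0.1814, 0.0786]
eef_rot: [180.0, 0.2, 173.2]
contact_force: [-0.1, 0.2, 0.2]
gripper_width: 0.0598
gripper_force: 0.0
```

Emit:
{"name": "drive_effector", "arguments": {"rows": [[[0,0,0],[0,0,0]],[[0,0,0],[0,0,0]],[[0,0,0],[0,0,0]],[[0,0,0],[0,0,0]],[[0,0,0],[0,0,0]],[[0,0,0],[0,0,0]],[[0,0,0],[0,0,0]]], "aperture": 0.02, "squeeze": 20}}

```text
time_s: 24.88
tcp_pos: [0.4696, 0.1804, 0.0764]
eef_rot: [-179.9, 0.1, 173.2]
contact_force: [-1.6, 0.2, 3.9]
gripper_width: 0.0266
gripper_force: 20.0
```

Emit:
{"name": "drive_effector", "arguments": {"rows": [[[0,0.012,0],[0,0,0]],[[0,0.026,0],[0,0,0]],[[0,0.04,0],[0,0,0]],[[0,0.054,0],[0,0,0]],[[0,0.068,0],[0,0,0]],[[0,0.08,0],[0,0,0]],[[0,0.09,0],[0,0,0]],[[0,0.0949,0],[0,0,0]],[[0,0.0949,0],[0,0,0]],[[0,0.0949,0],[0,0,0]],[[0,0.0949,0],[0,0,0]]]}}

```text
time_s: 25.8
tcp_pos: [0.4813, 0.275, 0.0764]
eef_rot: [-180.0, 0.1, 173.2]
contact_force: [1.5, 1.3, 5.4]
gripper_width: 0.0269
gripper_force: 20.0
```

Emit:
{"name": "drive_effector", "arguments": {"rows": [[[0,0,0],[0,0,0]],[[0,0,0],[0,0,0]],[[0,0,0],[0,0,0]],[[0,0,0],[0,0,0]],[[0,0,0],[0,0,0]],[[0,0,0],[0,0,0]],[[0,0,0],[0,0,0]]], "aperture": 0.06}}

```text
time_s: 26.38
tcp_pos: [0.4806, 0.2743, 0.0758]
eef_rot: [-179.9, 0.1, 173.2]
contact_force: [-0.2, -0.1, -0.1]
gripper_width: 0.0594
gripper_force: 0.0
```

Emit:
{"name": "drive_effector", "arguments": {"rows": [[[0,0,-0.04],[0,0,0]],[[0,0,-0.08],[0,0,0]],[[0,0,-0.12],[0,0,0]],[[0,-0.03,-0.15],[0,0,0]],[[0,-0.06,-0.15],[0,-0.0583,0]],[[-0.02,-0.075,-0.15],[0,-0.1167,0]],[[-0.035,-0.075,-0.15],[0,-0.175,0]],[[-0.035,-0.075,-0.15],[0,-0.2167,0]],[[-0.035,-0.075,-0.15],[0,-0.2167,0]],[[-0.035,-0.075,-0.15],[0,-0.2167,0]],[[-0.035,-0.075,-0.15],[0,-0.2167,0]]]}}

```text
time_s: 27.3
tcp_pos: [0.5131, 0.1912, 0.2337]
eef_rot: [179.8, 24.9, 173.5]
contact_force: [-0.2, 0.4, -0.3]
gripper_width: 0.06
gripper_force: 0.0
```

```bash
python3 - <<'E'
from h import *
import pickle
c=cap("wrist"); save(c,"w7.png",(240,100,400,220),5); pickle.dump(c,open("w7.pkl","wb")); print(status.get_state()["joints"].round(1))
E
```

```text
[  53.3   -3.9  -44.6   33.4  -41.  -173.7]
```

View pics/w7.png

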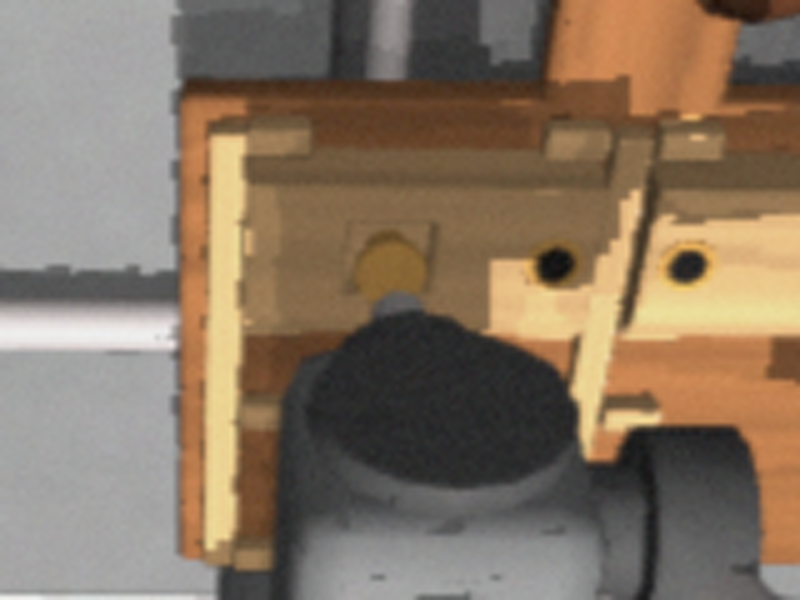

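Stud B's head spans about x 355–428, y 238–305, and the punch tip's front rim is at about (398,291), spanning x 372–423.

```bash
python3 - <<'E'
from h import *
import pickle
c=pickle.load(open("w7.pkl","rb")); a=np.radians(-6.85); px=np.array([np.cos(a),np.sin(a)]); py=np.array([-np.sin(a),np.cos(a)])
g=lambda x,y,h: ray(c,240+(x+.5)/5-.5,100+(y+.5)/5-.5,h)[:2]
W=cloud(c); hsv=cv2.cvtColor(c["frame"],cv2.COLOR_RGB2HSV)
L,Rr,F=g(355,270,.069),g(428,270,.069),g(392,238,.069)
m=np.zeros((420,560),bool); m[144:162,308:330]=1; m&=(W[...,2]>.0665)&(W[...,2]<.072); q=W[m][:,:2]; print("stud depth cen",q.mean(0),cv2.minEnclosingCircle((q*1000).astype(np.float32)))
m=np.zeros((420,560),bool); m[155:165,310:330]=1; m&=(W[...,2]>.078)&(W[...,2]<.1); q=W[m]; print("punch pts",q[np.argsort(q[:,:2]@px)][:6].round(4))
print("stud dia",np.linalg.norm(L-Rr)); s=(L+Rr)/2; s=s+px*((F@px+.007)-s@px); print("stud",s)
f=g(398,291,.082); l,rr=g(372,308,.082),g(423,308,.082)
P=f+.005*px; print("punch",P,"dia",np.linalg.norm(l-rr)); d=P-s; print("px,py err",d@px,d@py,((l+rr)/2-s)@py)
# stud A
m=(W[...,2]>.055)&(W[...,2]<.075)&(hsv[...,0]>18)&(hsv[...,0]<30)&(hsv[...,1]>140)
A=s+.0949*py; k=np.linalg.norm(W[...,:2]-A,axis=-1)<.006; print("A z",np.median(W[...,2][k]),k.sum(), "around",np.median(W[...,2][(np.linalg.norm(W[...,:2]-A,axis=-1)<.016)&(np.linalg.norm(W[...,:2]-A,axis=-1)>.012)]))
save(c,"w7b.png",(400,110,480,180),6)
E
```

```text
stud depth cen [0.55552028 0.22106766] ((556.2096557617188, 221.05731201171875), 6.788267135620117)
punch pts [[0.5506 0.2225 0.0835]
 [0.5508 0.2231 0.0865]
 [0.5506 0.2205 0.0863]
 [0.5507 0.2215 0.0847]
 [0.5509 0.2223 0.0847]
 [0.5507 0.2202 0.0892]]
stud dia 0.013510390812084036
stud [0.5555412  0.22154041]
punch [0.55630701 0.22124286] dia 0.00914865198714279
px,py err 0.0007958298721685417 -0.00020408443284978175 -1.5427007960558224e-06
A z 0.06204078295991611 139 around 0.06452880428644034
```

View pics/w7b.png

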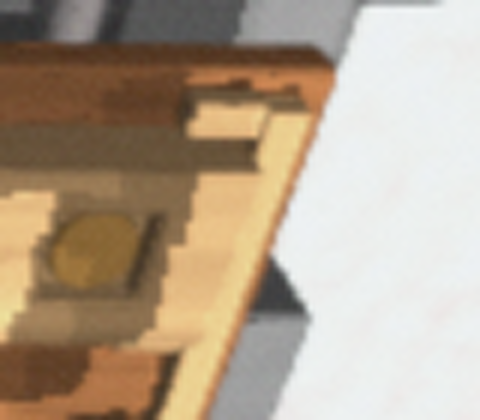

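Stud A is recessed at 62 mm, so it is home. Stud B is within 1 mm of the punch, so I'll drive it.

To row units: 25 degrees / 120 = 0.2083.

Emit:
{"name": "drive_effector", "arguments": {"rows": [[[0.02,0,-0.02],[0,0.0583,0]],[[0.04,0,-0.03],[0,0.1167,0]],[[0.05,0,-0.03],[0,0.175,0]],[[0.05,0,-0.03],[0,0.2083,0]],[[0.05,0,-0.03],[0,0.2083,0]]], "aperture": 0}}

```text
time_s: 27.77
tcp_pos: [0.4577, 0.2004, 0.2396]
eef_rot: [179.8, -0.5, 173.7]
contact_force: [2.4, 0.1, 1.7]
gripper_width: 0.0322
gripper_force: 0.0
```

```bash
python3 -c "
from h import *
go(.587,.3205,.26,-96.9)"
```

```text
row [-0.1151, 0.1337, -0.0208] [0.52, -0.2, -89.43] dist 0.178
```

To row units: -84 degrees / 120 = -0.7.

Emit:
{"name": "drive_effector", "arguments": {"rows": [[[-0.01,0.01,-0.02],[0,0,-0.0583]],[[-0.02,0.025,-0.021],[0,0,-0.1167]],[[-0.035,0.045,-0.021],[0,0,-0.175]],[[-0.05,0.065,-0.021],[0,0,-0.2333]],[[-0.065,0.085,-0.021],[0,0,-0.2917]],[[-0.08,0.105,-0.021],[0,0,-0.35]],[[-0.1,0.12,-0.021],[0,0,-0.4083]],[[-0.115,0.1337,-0.021],[0,0,-0.4667]],[[-0.115,0.1337,-0.021],[0,0,-0.525]],[[-0.115,0.1337,-0.021],[0,0,-0.5833]],[[-0.115,0.1337,-0.021],[0,0,-0.6417]],[[-0.115,0.1337,-0.021],[0,0,-0.7]]]}}

```text
time_s: 28.77
tcp_pos: [0.5842, 0.3187, 0.259]
eef_rot: [179.8, 0.0, -102.0]
contact_force: [-0.6, 0.5, -0.2]
gripper_width: 0.0005
gripper_force: 0.0
```

Emit:
{"name": "drive_effector", "arguments": {"rows": [[[0,0,0.01],[0,0,-0.045]],[[0,0,0.02],[0,0,-0.045]],[[0,0,0.02],[0,0,-0.045]],[[0,0,0.02],[0,0,-0.045]]]}}

```text
time_s: 29.1
tcp_pos: [0.5835, 0.3176, 0.2387]
eef_rot: [179.8, -0.1, -97.0]
contact_force: [-0.3, 0.1, 0.1]
gripper_width: 0.0005
gripper_force: 0.0
```

```bash
python3 -c "
from h import *
go(.587,.3205,.205,-96.9)"
```

```text
row [-0.0033, -0.0032, 0.0337] [0.18, -0.08, -0.1] dist 0.034
```

Emit:
{"name": "drive_effector", "arguments": {"rows": [[[-0.0033,-0.003,0.02],[0,0,0]],[[-0.0033,-0.003,0.036],[0,0,0]],[[-0.0033,-0.003,0.048],[0,0,0]],[[-0.0033,-0.003,0.058],[0,0,0]],[[-0.0033,-0.003,0.068],[0,0,0]],[[-0.0033,-0.003,0.078],[0,0,0]],[[-0.0033,-0.003,0.088],[0,0,0]],[[-0.0033,-0.003,0.095],[0,0,0]],[[-0.0033,-0.003,0.1],[0,0,0]],[[-0.0033,-0.003,0.105],[0,0,0]],[[-0.0033,-0.003,0.11],[0,0,0]],[[-0.0033,-0.003,0.115],[0,0,0]]]}}

```text
time_s: 30.1
tcp_pos: [0.5875, 0.3206, 0.1256]
eef_rot: [-180.0, 0.0, -96.8]
contact_force: [-0.5, -0.3, 9.9]
gripper_width: 0.0005
gripper_force: 4.7
```

Emit:
{"name": "drive_effector", "arguments": {"rows": [[[0,0,0.004],[0,0,0]],[[0,0,0.007],[0,0,0]],[[0,0,0.01],[0,0,0]],[[0,0,0.01],[0,0,0]]]}}

```text
time_s: 30.43
tcp_pos: [0.5875, 0.3194, 0.1182]
eef_rot: [-180.0, -0.0, -96.7]
contact_force: [-7.9, -4.2, 27.7]
gripper_width: 0.0002
gripper_force: 13.9
```

Emit:
{"name": "drive_effector", "arguments": {"rows": [[[0,0,-0.02],[0,0,0]],[[0,0,-0.05],[0,0,0]],[[0,0,-0.08],[0,0,0]],[[0,0,-0.12],[0,0,0]],[[0,0,-0.15],[0,0,0]],[[0,0,-0.15],[0,0,0]],[[0,0,-0.15],[0,0,0]]], "aperture": 0.06}}

```text
time_s: 31.02
tcp_pos: [0.5872, 0.32, 0.2663]
eef_rot: [180.0, 0.1, -96.8]
contact_force: [0.1, 0.5, -0.9]
gripper_width: 0.0413
gripper_force: 0.0
```

```bash
python3 -c "
from h import *
go(.4806,.2743,.25,-186.9)"
```

```text
row [0.058, 0.1004, 0.0162] [0.07, 0.02, 90.09] dist 0.117
```

To row units: 84 degrees / 120 = 0.7.

Emit:
{"name": "drive_effector", "arguments": {"rows": [[[0.01,0.016,0],[0,0,0.0583]],[[0.02,0.032,0],[0,0,0.1167]],[[0.03,0.05,0],[0,0,0.175]],[[0.04,0.07,0],[0,0,0.2333]],[[0.05,0.085,0],[0,0,0.2917]],[[0.058,0.1004,0],[0,0,0.35]],[[0.058,0.1004,0],[0,0,0.4083]],[[0.058,0.1004,0],[0,0,0.4667]],[[0.058,0.1004,0],[0,0,0.525]],[[0.058,0.1004,0],[0,0,0.5833]],[[0.058,0.1004,0],[0,0,0.6417]],[[0.058,0.1004,0],[0,0,0.7]]]}}

```text
time_s: 32.02
tcp_pos: [0.4795, 0.2734, 0.2629]
eef_rot: [-179.8, -0.3, 178.8]
contact_force: [-0.0, -0.0, 0.1]
gripper_width: 0.0601
gripper_force: 0.0
```

Emit:
{"name": "drive_effector", "arguments": {"rows": [[[0,0,0.04],[0,0,0.05]],[[0,0,0.08],[0,0,0.05]],[[0,0,0.08],[0,0,0.05]],[[0,0,0.08],[0,0,0.05]],[[0,0,0.08],[0,0,0.05]]]}}

```text
time_s: 32.43
tcp_pos: [0.481, 0.2746, 0.1861]
eef_rot: [-179.9, -0.1, 173.3]
contact_force: [0.0, 0.4, 0.3]
gripper_width: 0.0599
gripper_force: 0.0
```

```bash
python3 -c "
from h import *
go(.4806,.2743,.078,-186.9)"
```

```text
row [0.0003, -0.0002, 0.1081] [-0.07, -0.06, 0.19] dist 0.108
```

Emit:
{"name": "drive_effector", "arguments": {"rows": [[[0,0,0.04],[0,0,0]],[[0,0,0.08],[0,0,0]],[[0,0,0.108],[0,0,0]],[[0,0,0.108],[0,0,0]],[[0,0,0.108],[0,0,0]]]}}

```text
time_s: 32.85
tcp_pos: [0.481, 0.275, 0.0783]
eef_rot: [-180.0, -0.1, 173.3]
contact_force: [0.3, 0.5, -0.2]
gripper_width: 0.0602
gripper_force: 0.0
```

Emit:
{"name": "drive_effector", "arguments": {"rows": [[[0,0,0],[0,0,0]],[[0,0,0],[0,0,0]],[[0,0,0],[0,0,0]],[[0,0,0],[0,0,0]],[[0,0,0],[0,0,0]],[[0,0,0],[0,0,0]],[[0,0,0],[0,0,0]]], "aperture": 0.02, "squeeze": 20}}

```text
time_s: 33.43
tcp_pos: [0.4806, 0.2749, 0.0778]
eef_rot: [180.0, -0.0, 173.3]
contact_force: [-1.4, -0.8, 5.7]
gripper_width: 0.0268
gripper_force: 20.0
```

Emit:
{"name": "drive_effector", "arguments": {"rows": [[[0,-0.012,0],[0,0,0]],[[0,-0.028,0],[0,0,0]],[[0,-0.044,0],[0,0,0]],[[0,-0.06,0],[0,0,0]],[[0,-0.076,0],[0,0,0]],[[0,-0.092,0],[0,0,0]],[[0,-0.108,0],[0,0,0]],[[0,-0.124,0],[0,0,0]],[[0,-0.14,0],[0,0,0]],[[0,-0.156,0],[0,0,0]],[[0,-0.168,0],[0,0,0]],[[0,-0.168,0],[0,0,0]]]}}

```text
time_s: 34.43
tcp_pos: [0.4598, 0.105, 0.0778]
eef_rot: [-179.9, -0.1, 173.2]
contact_force: [-2.2, -1.0, 7.9]
gripper_width: 0.0272
gripper_force: 20.0
```

Emit:
{"name": "drive_effector", "arguments": {"rows": [[[0,0,0],[0,0,0]],[[0,0,0],[0,0,0]],[[0,0,0],[0,0,0]],[[0,0,0],[0,0,0]],[[0,0,0],[0,0,0]],[[0,0,0],[0,0,0]],[[0,0,0],[0,0,0]]], "aperture": 0.06}}

```text
time_s: 35.02
tcp_pos: [0.4604, 0.1079, 0.077]
eef_rot: [-180.0, -0.1, 173.2]
contact_force: [0.7, 0.4, -0.3]
gripper_width: 0.0592
gripper_force: 0.0
```

Emit:
{"name": "drive_effector", "arguments": {"rows": [[[0,0,-0.04],[0,0,0]],[[0,0,-0.08],[0,0,0]],[[0,0,-0.12],[0,0,0]],[[-0.03,0,-0.14],[0,0,0]],[[-0.07,0,-0.14],[0,0,0]],[[-0.1,0,-0.14],[0,0,0]],[[-0.13,0,-0.14],[0,0,0]],[[-0.13,0,-0.14],[0,0,0]],[[-0.13,0,-0.14],[0,0,0]]], "aperture": 0.06}}

```text
time_s: 35.77
tcp_pos: [0.5906, 0.0921, 0.2155]
eef_rot: [-179.9, -0.2, 173.2]
contact_force: [-0.4, 0.6, 0.0]
gripper_width: 0.0599
gripper_force: 0.0
```

```bash
python3 - <<'E'
from h import *
import pickle
c=cap("wrist"); save(c,"w8.png",s=1.2); pickle.dump(c,open("w8.pkl","wb")); W=cloud(c); Z=W[...,2]
print(status.get_state()["tcp_pos"])
m=((Z>.0605)&(Z<.068)&(W[...,0]<.6)&(W[...,0]>.48)&(W[...,1]>-.02)).astype(np.uint8)
n,l,st,ce=cv2.connectedComponentsWithStats(cv2.morphologyEx(m,cv2.MORPH_OPEN,np.ones((3,3))))
for i in range(1,n):
    if st[i,4]>300: q=W[l==i]; print(st[i],cv2.minAreaRect((q[:,:2]*1000).astype(np.float32)),np.median(q,0).round(4))
E
```

```text
[0.58969274 0.09225726 0.21587941]
[ 196  121   77   38 2508] ((537.2120971679688, 57.366600036621094), (66.11185455322266, 32.204978942871094), 82.69355010986328) [0.5369 0.0617 0.0636]
[ 283  121   76   38 2449] ((546.5224609375, 132.14695739746094), (65.63909912109375, 31.966455459594727), 83.02274322509766) [0.5458 0.1277 0.0637]
```

View pics/w8.png

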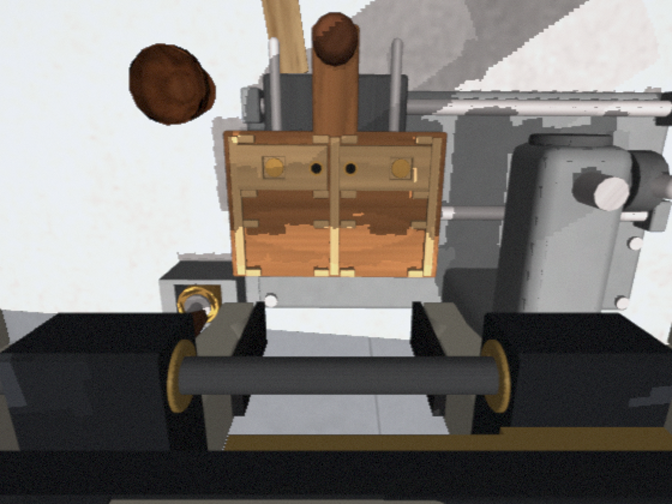

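Both fobs show recessed studs at (274,167) and (401,167). The key stands in the lock, and the fob rectangles measure 66 x 32 mm as specified.

```bash
python3 - <<'E'
from h import *
import pickle
c=pickle.load(open("w8.pkl","rb")); W=cloud(c)
for u,v in((274,167),(401,167)): u/=1.2;v/=1.2; print("stud z",np.median(W[int(v)-2:int(v)+3,int(u)-2:int(u)+3,2]))
go(.5465,.1321,.12,-97)
E
```

```text
stud z 0.061111951633830375
stud z 0.06148350631530425
row [0.0473, 0.0345, 0.096] [0.1, -0.19, -89.81] dist 0.112
```

The manual's scale: turns go in shares of 120 degrees. Converting my numbers, -84 degrees / 120 = -0.7.

Emit:
{"name": "drive_effector", "arguments": {"rows": [[[0.01,0.008,0],[0,0,-0.0583]],[[0.02,0.016,0],[0,0,-0.1167]],[[0.03,0.024,0],[0,0,-0.175]],[[0.04,0.03,0],[0,0,-0.2333]],[[0.0473,0.0345,0],[0,0,-0.2917]],[[0.0473,0.0345,0],[0,0,-0.35]],[[0.0473,0.0345,0],[0,0,-0.4083]],[[0.0473,0.0345,0],[0,0,-0.4667]],[[0.0473,0.0345,0.02],[0,0,-0.525]],[[0.0473,0.0345,0.04],[0,0,-0.5833]],[[0.0473,0.0345,0.06],[0,0,-0.6417]],[[0.0473,0.0345,0.08],[0,0,-0.7]]], "aperture": 0.055}}

```text
time_s: 36.82
tcp_pos: [0.5458, 0.1326, 0.1369]
eef_rot: [180.0, 0.0, -102.4]
contact_force: [-0.4, 0.5, -0.4]
gripper_width: 0.0552
gripper_force: 0.0
```

Emit:
{"name": "drive_effector", "arguments": {"rows": [[[0,0,0.01],[0,0,-0.0483]],[[0,0,0.01],[0,0,-0.0483]],[[0,0,0.01],[0,0,-0.0483]],[[0,0,0.01],[0,0,-0.0483]]]}}

```text
time_s: 37.15
tcp_pos: [0.547, 0.1328, 0.1283]
eef_rot: [180.0, 0.0, -97.1]
contact_force: [0.7, 1.3, -0.2]
gripper_width: 0.0548
gripper_force: 0.0
```

```bash
python3 -c "
from h import *
go(.5465,.1321,.0535,-97)"
```

```text
row [0.0008, 0.0004, 0.0748] [0.0, 0.04, -0.11] dist 0.075
```

Emit:
{"name": "drive_effector", "arguments": {"rows": [[[0,0,0.03],[0,0,0]],[[0,0,0.055],[0,0,0]],[[0,0,0.07],[0,0,0]],[[0,0,0.0745],[0,0,0]],[[0,0,0.0745],[0,0,0]]]}}

```text
time_s: 37.57
tcp_pos: [0.5466, 0.1323, 0.0525]
eef_rot: [179.9, -0.0, -97.0]
contact_force: [-0.3, -0.7, 0.4]
gripper_width: 0.0551
gripper_force: 0.0
```

Emit:
{"name": "drive_effector", "arguments": {"rows": [[[0,0,0],[0,0,0]],[[0,0,0],[0,0,0]],[[0,0,0],[0,0,0]],[[0,0,0],[0,0,0]],[[0,0,0],[0,0,0]],[[0,0,0],[0,0,0]]], "aperture": 0.02, "squeeze": 20}}

```text
time_s: 38.07
tcp_pos: [0.5472, 0.1327, 0.0535]
eef_rot: [180.0, 0.0, -96.9]
contact_force: [-1.0, 0.8, 6.2]
gripper_width: 0.0317
gripper_force: 20.0
```

Emit:
{"name": "drive_effector", "arguments": {"rows": [[[0,0,-0.01],[0,0,0]],[[0,0,-0.03],[0,0,0]],[[0,0,-0.07],[0,0,0]],[[0,0,-0.11],[0,0,0]],[[0,0,-0.15],[0,0,0]],[[0,0,-0.15],[0,0,0]]]}}

```text
time_s: 38.57
tcp_pos: [0.5507, 0.1335, 0.2119]
eef_rot: [-179.4, 0.3, -96.9]
contact_force: [1.2, 0.3, 0.9]
gripper_width: 0.0317
gripper_force: 20.0
```

```bash
python3 -c "
from h import *
go(.45,-.16,.2,-181.3)"
```

```text
row [0.3035, 0.0649, 0.0096] [-0.22, 0.68, 84.41] dist 0.311
```

To row units: 84 degrees / 120 = 0.7.

Emit:
{"name": "drive_effector", "arguments": {"rows": [[[0.03,0.006,0],[0,0,0.0583]],[[0.07,0.015,0],[0,0,0.1167]],[[0.11,0.023,0],[0,0,0.175]],[[0.15,0.032,0],[0,0,0.2333]],[[0.19,0.04,0],[0,0,0.2917]],[[0.23,0.05,0],[0,0,0.35]],[[0.27,0.06,0],[0,0,0.4083]],[[0.31,0.065,0],[0,0,0.4667]],[[0.35,0.06,0],[0,0,0.525]],[[0.39,0.05,0],[0,0,0.5833]],[[0.43,0.045,0],[0,0,0.6417]],[[0.45,0.04,0],[0,0,0.7]]]}}

```text
time_s: 39.57
tcp_pos: [0.4518, -0.313, 0.203]
eef_rot: [-180.0, -0.1, 178.6]
contact_force: [0.7, -0.0, -0.3]
gripper_width: 0.0315
gripper_force: 20.0
```

Emit:
{"name": "drive_effector", "arguments": {"rows": [[[0,0,0],[0,0,0]],[[0,0,0],[0,0,0]],[[0,0,0],[0,0,0]],[[0,0,0],[0,0,0]]]}}

```text
time_s: 39.9
tcp_pos: [0.4525, -0.3087, 0.2029]
eef_rot: [180.0, -0.1, 179.1]
contact_force: [-0.4, -0.2, -0.6]
gripper_width: 0.0319
gripper_force: 20.0
```

```bash
python3 - <<'E'
from h import *
import pickle
print(status.get_state()["joints"].round(1))
c=cap("wrist"); pickle.dump(c,open("w9.pkl","wb")); W=cloud(c); Z=W[...,2]; hsv=cv2.cvtColor(c["frame"],cv2.COLOR_RGB2HSV)
m=((hsv[...,1]>110)&(Z<.03)).astype(np.uint8); m[265:]=0
m=cv2.morphologyEx(m,cv2.MORPH_OPEN,np.ones((3,3)))
n,l,st,ce=cv2.connectedComponentsWithStats(m)
for i in range(1,n):
    if st[i,4]>1500: q=W[l==i]; rm=q[q[:,2]>.016]; print(st[i],cv2.minAreaRect((q[:,:2]*1000).astype(np.float32)),"rim",cv2.minAreaRect((rm[:,:2]*1000).astype(np.float32)))
save(c,"w9.png")
E
```

```text
[-13.8   9.6 -17.4   0.  -63.  -77.1]
[  166    68   207    95 18419] ((386.0649719238281, -318.4067077636719), (189.15084838867188, 84.59490203857422), 88.56373596191406) rim ((386.0649719238281, -318.4067077636719), (189.15084838867188, 84.59490203857422), 88.56373596191406)
```

```bash
python3 -c "
from h import *
go(.387,-.2804,.06,178.56)"
```

```text
row [0.0659, 0.0272, 0.143] [0.01, -0.06, 0.6] dist 0.16
```

To row units: 0.6 degrees / 120 = 0.005.

Emit:
{"name": "drive_effector", "arguments": {"rows": [[[0.025,0.01,0.03],[0,0,0.005]],[[0.05,0.02,0.06],[0,0,0.005]],[[0.066,0.0272,0.1],[0,0,0.005]],[[0.066,0.0272,0.13],[0,0,0.005]],[[0.066,0.0272,0.143],[0,0,0.005]],[[0.066,0.0272,0.143],[0,0,0.005]],[[0.066,0.0272,0.143],[0,0,0.005]]]}}

```text
time_s: 40.53
tcp_pos: [0.3872, -0.2806, 0.06]
eef_rot: [-180.0, -0.1, 178.6]
contact_force: [0.0, -0.0, -0.6]
gripper_width: 0.032
gripper_force: 20.0
```

```bash
python3 -c "
from h import *
go(.387,-.2804,.009,178.56)"
```

```text
row [0.0001, 0.0002, 0.051] [-0.0, -0.13, 0.0] dist 0.051
```

Emit:
{"name": "drive_effector", "arguments": {"rows": [[[0,0,0.02],[0,0,0]],[[0,0,0.035],[0,0,0]],[[0,0,0.045],[0,0,0]],[[0,0,0.05],[0,0,0]],[[0,0,0.0505],[0,0,0]],[[0,0,0.0505],[0,0,0]]]}}

```text
time_s: 41.03
tcp_pos: [0.3878, -0.2813, 0.0102]
eef_rot: [-180.0, -0.0, 178.5]
contact_force: [-0.4, -0.3, -0.0]
gripper_width: 0.0316
gripper_force: 20.0
```

Emit:
{"name": "drive_effector", "arguments": {"rows": [[[0,0,0],[0,0,0]],[[0,0,0],[0,0,0]],[[0,0,0],[0,0,0]],[[0,0,0],[0,0,0]]], "aperture": 0.05}}

```text
time_s: 41.37
tcp_pos: [0.3872, -0.2813, 0.0097]
eef_rot: [-180.0, -0.0, 178.4]
contact_force: [-0.6, -0.4, 0.9]
gripper_width: 0.0487
gripper_force: 0.0
```

Emit:
{"name": "drive_effector", "arguments": {"rows": [[[0,0,-0.02],[0,0,0]],[[0,0,-0.05],[0,0,0]],[[0,0,-0.09],[0,0,0]],[[0,0,-0.13],[0,0,0]],[[0,0,-0.17],[0,0,0]],[[0,0,-0.19],[0,0,0]],[[0,0,-0.19],[0,0,0]]]}}

```text
time_s: 41.95
tcp_pos: [0.3897, -0.2823, 0.205]
eef_rot: [-179.8, 0.4, 178.5]
contact_force: [0.1, -0.1, -0.2]
gripper_width: 0.05
gripper_force: 0.0
```

```bash
python3 -c "
from h import *
go(.5372,.0574,.2,-97)"
```

```text
row [-0.1384, 0.3435, 0.005] [-0.47, 0.22, -84.52] dist 0.37
```

To row units: -84.5 degrees / 120 = -0.7042.

Emit:
{"name": "drive_effector", "arguments": {"rows": [[[-0.012,0.03,0],[0,0,-0.0583]],[[-0.024,0.06,0],[0,0,-0.1167]],[[-0.036,0.09,0],[0,0,-0.175]],[[-0.05,0.12,0],[0,0,-0.2333]],[[-0.062,0.155,0],[0,0,-0.2917]],[[-0.075,0.19,0],[0,0,-0.35]],[[-0.09,0.225,0],[0,0,-0.4083]],[[-0.105,0.26,0],[0,0,-0.4667]],[[-0.12,0.295,0],[0,0,-0.525]],[[-0.13,0.325,0],[0,0,-0.5833]],[[-0.1384,0.3435,0],[0,0,-0.6417]],[[-0.1384,0.3435,0],[0,0,-0.7042]]], "aperture": 0.055}}

```text
time_s: 42.95
tcp_pos: [0.5362, 0.0617, 0.1984]
eef_rot: [179.9, -0.0, -96.9]
contact_force: [0.3, -0.4, 0.1]
gripper_width: 0.0548
gripper_force: 0.0
```

Emit:
{"name": "drive_effector", "arguments": {"rows": [[[0,0,0.03],[0,0,0]],[[0,0,0.06],[0,0,0]],[[0,0,0.06],[0,0,0]],[[0,0,0.06],[0,0,0]]]}}

```text
time_s: 43.28
tcp_pos: [0.5337, 0.0578, 0.1381]
eef_rot: [179.7, -0.1, -97.4]
contact_force: [1.2, -0.1, 0.8]
gripper_width: 0.0552
gripper_force: 0.0
```

```bash
python3 -c "
from h import *
go(.5372,.0574,.0535,-97)"
```

```text
row [-0.0002, -0.0039, 0.0846] [0.26, -0.14, -0.4] dist 0.085
```

Emit:
{"name": "drive_effector", "arguments": {"rows": [[[0,-0.003,0.03],[0,0,0]],[[0,-0.003,0.06],[0,0,0]],[[0,-0.003,0.077],[0,0,0]],[[0,-0.003,0.0845],[0,0,0]],[[0,-0.003,0.0845],[0,0,0]]]}}

```text
time_s: 43.7
tcp_pos: [0.5377, 0.0578, 0.0545]
eef_rot: [179.9, -0.1, -97.4]
contact_force: [-0.4, 0.5, 1.6]
gripper_width: 0.0552
gripper_force: 0.0
```

Emit:
{"name": "drive_effector", "arguments": {"rows": [[[0,0,0],[0,0,0]],[[0,0,0],[0,0,0]],[[0,0,0],[0,0,0]],[[0,0,0],[0,0,0]],[[0,0,0],[0,0,0]],[[0,0,0],[0,0,0]]], "aperture": 0.02, "squeeze": 20}}

```text
time_s: 44.2
tcp_pos: [0.5383, 0.0583, 0.0557]
eef_rot: [-180.0, 0.0, -97.4]
contact_force: [-3.1, 0.4, 6.9]
gripper_width: 0.0317
gripper_force: 20.0
```

Emit:
{"name": "drive_effector", "arguments": {"rows": [[[0,0,-0.01],[0,0,0]],[[0,0,-0.03],[0,0,0]],[[0,0,-0.07],[0,0,0]],[[0,0,-0.11],[0,0,0]],[[0,0,-0.15],[0,0,0]],[[0,0,-0.15],[0,0,0]]]}}

```text
time_s: 44.7
tcp_pos: [0.5418, 0.0588, 0.2139]
eef_rot: [-179.4, 0.3, -97.3]
contact_force: [0.9, 1.2, 0.9]
gripper_width: 0.0316
gripper_force: 20.0
```

```bash
python3 -c "
from h import *
go(.455,-.315,.2,178.56)"
```

```text
row [0.3819, 0.0386, 0.0118] [-0.3, 0.65, 84.12] dist 0.384
```

To row units: 84 degrees / 120 = 0.7.

Emit:
{"name": "drive_effector", "arguments": {"rows": [[[0.03,0.003,0],[0,0,0.0583]],[[0.065,0.006,0],[0,0,0.1167]],[[0.1,0.01,0],[0,0,0.175]],[[0.135,0.014,0],[0,0,0.2333]],[[0.17,0.018,0],[0,0,0.2917]],[[0.205,0.022,0],[0,0,0.35]],[[0.24,0.026,0],[0,0,0.4083]],[[0.275,0.03,0],[0,0,0.4667]],[[0.31,0.033,0],[0,0,0.525]],[[0.345,0.036,0],[0,0,0.5833]],[[0.37,0.0386,0],[0,0,0.6417]],[[0.382,0.0386,0],[0,0,0.7]]]}}

```text
time_s: 45.7
tcp_pos: [0.4489, -0.3184, 0.2051]
eef_rot: [-180.0, -0.1, 178.1]
contact_force: [1.2, 1.1, 0.0]
gripper_width: 0.0315
gripper_force: 20.0
```

Emit:
{"name": "drive_effector", "arguments": {"rows": [[[0,0,0],[0,0,0]],[[0,0,0],[0,0,0]],[[0,0,0],[0,0,0]]]}}

```text
time_s: 45.95
tcp_pos: [0.4502, -0.3154, 0.2048]
eef_rot: [180.0, -0.1, 178.8]
contact_force: [1.0, 0.5, -1.0]
gripper_width: 0.0318
gripper_force: 20.0
```

```bash
python3 - <<'E'
from h import *
import pickle
c=cap("wrist"); W=cloud(c); Z=W[...,2]; hsv=cv2.cvtColor(c["frame"],cv2.COLOR_RGB2HSV)
m=((hsv[...,1]>90)&(Z<.035)&(Z>.003)).astype(np.uint8); m[265:]=0
m=cv2.morphologyEx(m,cv2.MORPH_OPEN,np.ones((3,3)))
n,l,st,ce=cv2.connectedComponentsWithStats(m)
for i in range(1,n):
    if st[i,4]>1500: q=W[l==i]; print(st[i],cv2.minAreaRect((q[:,:2]*1000).astype(np.float32)))
save(c,"w10.png")
go(.385,-.3564,.06,178.56)
E
```

```text
[  173    72   207    92 17989] ((386.0254821777344, -318.14495849609375), (189.4678497314453, 84.09623718261719), 88.79534149169922)
row [0.0643, -0.0426, 0.145] [0.01, -0.07, 0.21] dist 0.164
```

View pics/w10.png

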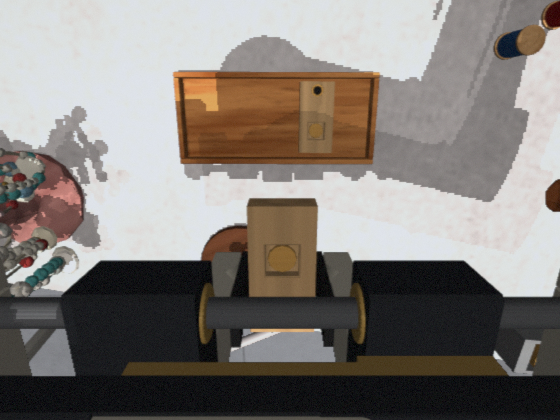

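Fob A lies flat in the tray at (317,118), stud up, and the tray has not moved. Fob B is held level, and its place beside A is free.

To row units: 0.2 degrees / 120 = 0.0017.

Emit:
{"name": "drive_effector", "arguments": {"rows": [[[0.025,-0.012,0.03],[0,0,0.0017]],[[0.05,-0.025,0.06],[0,0,0.0017]],[[0.064,-0.0342,0.1],[0,0,0.0017]],[[0.064,-0.0342,0.13],[0,0,0.0017]],[[0.064,-0.0342,0.145],[0,0,0.0017]],[[0.064,-0.0342,0.145],[0,0,0.0017]],[[0.064,-0.0342,0.145],[0,0,0.0017]]]}}

```text
time_s: 46.58
tcp_pos: [0.3856, -0.3478, 0.0597]
eef_rot: [180.0, -0.2, 178.5]
contact_force: [-0.0, -0.6, -0.4]
gripper_width: 0.032
gripper_force: 20.0
```

```bash
python3 -c "
from h import *
go(.3855,-.348,.0115,178.56)"
```

```text
row [-0.0001, -0.0002, 0.0482] [0.01, -0.16, -0.01] dist 0.048
```

Emit:
{"name": "drive_effector", "arguments": {"rows": [[[0,0,0.02],[0,0,0]],[[0,0,0.035],[0,0,0]],[[0,0,0.044],[0,0,0]],[[0,0,0.048],[0,0,0]],[[0,0,0.049],[0,0,0]],[[0,0,0.049],[0,0,0]]]}}

```text
time_s: 47.08
tcp_pos: [0.386, -0.3485, 0.0115]
eef_rot: [-180.0, -0.0, 178.4]
contact_force: [0.5, -0.2, -0.0]
gripper_width: 0.032
gripper_force: 20.0
```

Emit:
{"name": "drive_effector", "arguments": {"rows": [[[0,0,0],[0,0,0]],[[0,0,0],[0,0,0]],[[0,0,0],[0,0,0]],[[0,0,0],[0,0,0]]], "aperture": 0.044}}

```text
time_s: 47.42
tcp_pos: [0.3855, -0.3486, 0.0112]
eef_rot: [-180.0, -0.0, 178.4]
contact_force: [0.4, -0.1, 0.3]
gripper_width: 0.0436
gripper_force: 0.0
```

Emit:
{"name": "drive_effector", "arguments": {"rows": [[[0,0,-0.02],[0,0,0]],[[0,0,-0.05],[0,0,0]],[[0,0,-0.09],[0,0,0]],[[0,0,-0.13],[0,0,0]],[[0,0,-0.17],[0,0,0]],[[-0.03,0.02,-0.19],[0,0,0]],[[-0.06,0.03,-0.19],[0,0,0]],[[-0.07,0.03,-0.19],[0,0,0]],[[-0.07,0.03,-0.19],[0,0,0]]]}}

```text
time_s: 48.17
tcp_pos: [0.4584, -0.32, 0.2009]
eef_rot: [-180.0, -0.0, 178.5]
contact_force: [0.8, -0.7, -0.4]
gripper_width: 0.0441
gripper_force: 0.0
```

```bash
python3 - <<'E'
from h import *
c=cap("wrist"); W=cloud(c); Z=W[...,2]
cen=np.array([.386,-.3182]); t=np.radians(88.6); ty=np.array([np.cos(t),np.sin(t)]); tx=np.array([ty[1],-ty[0]])
v=W[...,:2]-cen; X=v@tx; Y=v@ty
m=((abs(X)<.037)&(abs(Y)<.089)&(Z>.014)&(Z<.03)).astype(np.uint8); m=cv2.morphologyEx(m,cv2.MORPH_OPEN,np.ones((3,3)))
n,l,st,ce=cv2.connectedComponentsWithStats(m)
for i in range(1,n):
    if st[i,4]>200:
        k=l==i; q=W[k]; A=np.c_[q[:,:2],np.ones(len(q))]; s=np.linalg.lstsq(A,q[:,2],rcond=None)[0]
        print(cv2.minAreaRect(np.c_[X[k],Y[k]].astype(np.float32)*1000),"z",np.median(q[:,2]).round(4),"tilt",s[:2].round(3))
# lock/key, rooster from top
tp=cap("top"); cv2.imwrite("pics/fin.png",np.vstack([cv2.resize(c["frame"][40:200,100:460,::-1],(560,249)),cv2.resize(tp["frame"][140:300,130:430,::-1],(560,299))]))
E
```

```text
((-2.1677322387695312, -29.67787742614746), (65.827392578125, 32.18780517578125), 0.09790398925542831) z 0.0187 tilt [ 0.002 -0.001]
((-1.7240066528320312, 37.62952423095703), (64.9092788696289, 32.12763977050781), 0.09809549152851105) z 0.0186 tilt [-0.007  0.002]
```

View pics/fin.png

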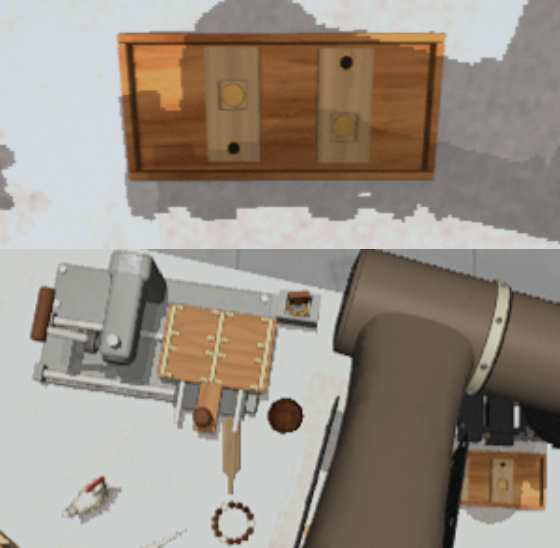

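The final view shows both fobs flat in the tray, at tray (-2,-30) and (-2,38) mm, tops at 18.6 mm and studs up. The carrier is empty, the key is in the open lock and the rooster is upright where it stood, so I'm handing in.

```bash
python3 -c "
from plant import r, status, capture
print(r.close_job())"
```

```text
the job is handed in; nothing more can be done
None
```

The job is handed in: the key is in the open lock, both studs (only two fobs were present) are driven home, both fobs lie flat in the tray with studs up, and the rooster was left alone; no verdict came back.

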